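# Gauge a test tube in the bench caliper

### The job

Gauge the loose test tube in the bench caliper: slide the jaw well open by its black thumb block, lay the tube level across the two white rests between the jaws and let go of it, then slide the jaw closed by the thumb block until both jaws bear lightly on the glass. Close it by feel, with a force of two or three newtons: do not push on the moving jaw itself or press so hard that it tilts. Leave the caliper standing closed on the tube, square to the jaws, and the rest of the bench undisturbed.

Things in the scene. Friction and masses are not known exactly. Their poses are not given: they have to be found in the camera images.
- bench_caliper: grey cast stand, base 100 x 230 mm, 12 mm high, fixed to the bench, holding a steel slide caliper jaws-up along it. Origin: centre of its underside. y runs along the beam, the way the moving jaw opens; x across it, along the tube to be measured; the jaws stand at x = -6 to +6 mm. Beam at z = 24 to 42 mm; end clamp blocks (y -108 to -86, +83 to +97) rise to z = 48 mm
- fixed_jaw: the fixed steel jaw, 12 mm wide (x) and 12 mm thick, rising to 98 mm above the bench. Origin at bench height below its upright measuring face (at y = -65 mm in the stand's frame), which looks along +y; axes as the stand's
- moving_jaw: the moving steel jaw, 12 mm wide (x), 12 mm thick (y), top 98 mm above the bench. Origin 33 mm above the bench on the beam's axis under its measuring face, which looks along -y; z up along the face. It sits springily on the beam: pressing on a tube rocks its top outward, about 0.005 rad per N, so past contact the force rises about 5 to 6 N per mm of slide; unloaded it stands upright
- moving_face (a point): centre of the moving jaw's measuring face, 74.5 mm above the bench (the height of the tube's axis when the tube lies on the rests)
- fixed_face (a point): centre of the fixed jaw's measuring face, 74.5 mm above the bench
- slide (a joint): opening of the caliper: distance between the measuring faces in m, 0 closed, 0.054 fully open, growing along the stand's +y. It starts nearly closed. It slides stiffly, about 1.5 N plus a little more with speed, and stays where it is left
- thumb_block (a point): middle of the black ribbed thumb block on the drive block behind the moving jaw: 18 mm (x) by 12 mm (y), ribbed faces looking along y, free from 46 to 84 mm above the bench, this point 71 mm above it and 70 mm behind (+y of) the moving jaw's face, so 58 mm behind the jaw's back. Can be pinched from above across its 12 mm; moving it along y moves the jaw
- rest_mid (a point): point midway between the two white nylon-capped rests, level with their tops (64 mm above the bench), at x = 0 in the stand's frame and 28 mm from the fixed face along +y. The rests stand at x = -30 and +30 mm, each 10 mm wide (x); their level tops run from 3 to 55 mm from the fixed face. A tube lies across both, parallel to the stand's x
- test_tube: the loose white glass test tube to be gauged, 142 mm long, about 20 g, lying flat on the bench to the right of the stand. Its diameter, somewhere from 15 to 23 mm, is not known: gauging it is the job. Origin at its underside below its middle; y along the tube, z up. Either way round will do. The jaws bear on its middle, so hold it from above near one end, about 52 mm from the middle
- cork_a: loose cork stopper, 28 mm across and 26 mm high, a bystander; origin under its centre
- cork_b: loose cork stopper, 24 mm across and 22 mm high, a bystander; origin under its centre
- green_rod: loose green glass rod, 8 mm thick and 133 mm long (along its y), a bystander; origin under its middle
- tweezers: loose steel tweezers, 157 mm long (along their y), 18 mm wide, 10 mm high, a bystander; origin under their middle

How it is judged:
On the way, in this order (a step that is already met when the one before it is completed fails the run):
1. the caliper is opened wider than the tube (value of joint slide above 0.025 m), for 0.1 s.
2. the tube lies level across both rests between the open jaws, let go and still (z of test_tube in the frame of bench_caliper between 0.061 and 0.067 m and y of test_tube in the frame of fixed_jaw above 0.007 m and y of test_tube in the frame of moving_jaw below -0.007 m and x of test_tube in the frame of bench_caliper between -0.03 and 0.03 m and angle between the y axis of test_tube and the x axis of bench_caliper, either way round below 0.35 rad and contact force between test_tube and the fingers below 0.05 N and linear speed of test_tube below 0.02 m/s), for 0.2 s.
At the end, for the whole second after the job is handed in: the tube lies at rest on both rests (its underside within 3 mm of their tops), its middle within 30 mm of the measuring plane and square to the jaws within 0.08 rad; both jaws bear on it with more than 0.3 N and the moving jaw is tilted less than 0.03 rad (contact force between each of moving_jaw, fixed_jaw and test_tube above 0.3 N and angle between moving_jaw's own z axis and vertical below 0.03 rad and angle between the y axis of test_tube and the x axis of bench_caliper, either way round below 0.08 rad and z of test_tube in the frame of bench_caliper between 0.061 and 0.067 m and x of test_tube in the frame of bench_caliper between -0.03 and 0.03 m and linear speed of test_tube below 0.01 m/s); the robot touches nothing.
It fails at once if a jaw presses on the glass with more than 5 N (contact force between any of moving_jaw, fixed_jaw and test_tube above 5 N).
It fails at once if the moving jaw is tilted by more than 0.05 rad (angle between moving_jaw's own z axis and vertical above 0.05 rad).
It fails at once if the robot pushes on the moving jaw itself with more than 2 N (contact force between any of the arm, the fingers and moving_jaw above 2 N).
It fails at once if a cork, the tweezers or the green rod is moved by more than 20 mm (distance of any of cork_a, cork_b, tweezers, green_rod from where it was at the start of the episode above 0.02 m).
It also fails if it takes over 69 s, if anything falls off the work surface, if the arm or the gripper's body presses on something with over 40 N, if the wrist force passes 120 N, or if a joint passes its speed limit or range.

### The arm

A 7-joint arm with a two-finger parallel gripper is mounted at the origin on a cart in front of the work surface, level with it; the furniture and walls round the work are solid. World frame = base frame: x ahead of the robot, y to its left, z up, the work surface at z = 0. Lengths are in m, angles in rad, forces in N, time in s.
With the tool pointing down it reaches from about 0.35 to 0.9 m from the base axis. Payload 7.2 kg.
Tool frame: the origin (TCP) lies at the very end of the fingers, on their centre line; the grasp point (between the pads) lies 19 mm behind it (arm.hold_point_z is the distance from the TCP to the grasp point, in m); z points along the fingers, y is the direction in which the jaws open and shut (so a half turn about z gives the same grasp; the last joint's range is limited). The gripper opens to 85 mm and grips with 20 to 120 N. Pads are 22 mm wide; open, the fingers measure 114 mm over their backs; the gripper's body (76 mm by 85 mm) begins 54 mm behind the grasp point. The pads swing forward as they close: fully open they stand 13 mm farther back than shut.
Start: joints at [1.061, 0.411, -0.013, 1.596, 0.006, 1.134, -0.082], TCP at [0.267, -0.565, 0.231] pointing down, gripper open.
Joint ranges: [-2.95, 2.95], [-0.29, 1.99], [-1.47, 1.44], [0.14, 2.54], [-1.03, 4.17], [0.13, 1.85], [-2.86, 2.86]. Speed limits (rad/s): [2.39, 2.39, 3.01, 3.01, 3.14, 3.14, 3.14].

### API

Orientations are given as a unit quaternion [x, y, z, w].
In Python, from station import arm gives the robot as it stands.
- The arm moves only by the tool carry_out, never from a script. Its argument "commands" is one flat list of numbers, 5 for each row, row after row: the shift along the tool's x, y, z in m, then the turn about the tool's z in rad, then the opening, from -1 (shut) to 1 (fully open), so that 0 is half open. In form: [x, y, z, twist, fingers, x, y, z, twist, fingers, ...]. A call has 1 to 10 rows; each row is the pose to reach, as a shift and turn from the pose commanded when the call began, along the tool's axes at that moment; what a row does not reach only later rows make up. A row lasts 1/10 s, in which the tool goes at most 50 mm and 8.59 degrees, less where a joint would pass 70% of its speed; a pose out of reach is approached as far as the arm can. A call with a gripper value outside its range is refused whole. The fingers move at their own pace and stop on an object; the grip force is fixed at half the most. Time passes only in rows, so rows that repeat a pose let the fingers close. It gives the time, the measured TCP pose, the force and the opening at its end, in the units of the state.
- arm.read_state(): the state, without advancing time (a new reading comes with each control period).
- arm.camera(name): name is "scene" or "top" or "wrist"; returns the picture (384x512x3 uint8, red, green, blue); there is no depth.
- arm.calibration(name): a dict with "vfov" (degrees; the focal length in pixels is half the picture's height over the tangent of half this angle, whatever the lens; pixels are square), "cx", "cy" (the principal point, pixels), "D" ([k1, k2, p1, p2, k3] as OpenCV has them; the pictures are not rectified), "rvec" (rotation vector, rad) and "tvec" (3), from world to camera coordinates, as OpenCV has them. Camera axes: x right, y down, z forward; pixel columns grow to the right and rows downward; lengths in m; the calibration is good to about 2 mm. A picture is of the moment at which its call begins: read the wrist's pose just before it. calibration takes no time and is no camera call; for the wrist camera it gives the pose at the moment of the call.
- arm.sign_off(): hands the job in, once; it reports no verdict.
The state is a dict: "clock": time; "q": joint angles; "joint_velocities": joint speeds; "tau": joint torques, N m; "tcp_pos": TCP position; "tool_rot": TCP orientation; "ft_force": force on the tool from outside, world axes, zero at the start; "moment": the same for the moment, N m; "width": opening from 0.0 (shut) to 1.0 (fully open).
Only numpy, scipy, OpenCV 4.12 (cv2) and the standard library are available. Lean on these libraries where they do the work, as an engineer would, in place of code of your own. Each camera call takes 0.05 s, during which the arm holds its last target.

## Working session

There is one attempt and no reset: what is moved stays moved. The work goes in short steps, Python scripts to look and compute and a tool call to move; the robot and the scene stay as the last step left them, time stands still between calls to the robot, and variables do not carry over. Pictures are saved under pics/ and viewed, and the job is handed in when it is done.

Besides the shell and the picture viewer there is one more tool, called after "Emit:" in YAML: its name, and indented under it one key for each argument. carry_out: Moves the arm, as the interface text tells. Its arguments: {"type":"object","properties":{"commands":{"type":"array"}},"required":["commands"]}

```bash
ls; mkdir -p pics; python3 - <<'E'
from station import arm
import cv2
s=arm.read_state()
for k in s: print(k,s[k])
print(arm.hold_point_z)
for n in("scene","top"):
    im=arm.camera(n); cv2.imwrite(f"pics/{n}0.png",im[:,:,::-1]); print(arm.calibration(n))
E
```

```text
pics
clock 0.0
q [ 1.06081276  0.41189259 -0.01273451  1.59709793  0.00558897  1.13427926
 -0.08221225]
joint_velocities [ 1.74986599e-03  4.86203824e-04  5.93083698e-05 -9.84243982e-04
 -3.97243187e-04 -8.07291153e-04  1.17575802e-03]
tau [ 5.12553979e-04 -6.00621271e+01  6.82760999e-01 -2.99411613e+01
  1.40131233e-02  1.05744807e-02  8.05265358e-06]
tcp_pos [ 0.26697466 -0.56453673  0.23043544]
tool_rot [ 9.75698985e-01  2.19113709e-01 -2.27267955e-04 -7.88766090e-04]
ft_force [-0.05127636 -0.03313189  0.10266019]
moment [ 0.01821798 -0.01452797 -0.04867909]
width 1.0001062096930053
0.0187
{'vfov': 47.32147014061938, 'cx': 259.9262768034313, 'cy': 190.44016143581797, 'D': array([-0.07609726,  0.        ,  0.        ,  0.        ,  0.        ]), 'rvec': array([ 1.84803659, -0.89850351,  0.55917831]), 'tvec': array([-0.43414891,  0.26109071,  0.6236229 ])}
{'vfov': 55.13678609826425, 'cx': 255.7331028005657, 'cy': 194.09150680540702, 'D': array([-0.09550333,  0.        ,  0.        ,  0.        ,  0.        ]), 'rvec': array([ 2.13976726, -2.1490468 ,  0.11958847]), 'tvec': array([-0.07099195,  0.59068524,  0.83671213])}
```

View pics/scene0.png

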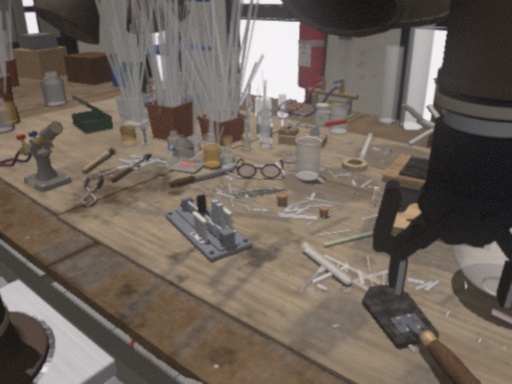

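View pics/top0.png

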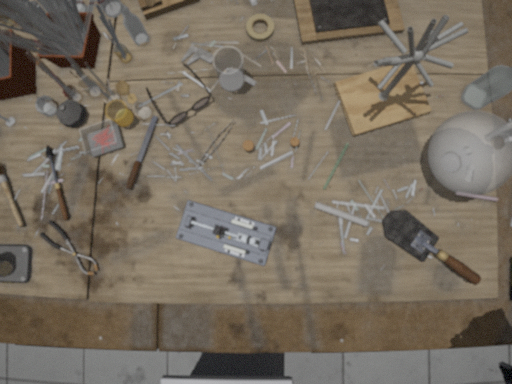

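```bash
cat > h.py <<'E'
import numpy as np, cv2
from station import arm
def K(c,h=384):
    f=h/2/np.tan(np.radians(c["vfov"])/2); return np.array([[f,0,c["cx"]],[0,f,c["cy"]],[0,0,1.]])
def proj(c,P): return cv2.projectPoints(np.array(P,float).reshape(-1,3),c["rvec"],c["tvec"],K(c),c["D"])[0].reshape(-1,2)
def ray(c,uv):
    n=cv2.undistortPoints(np.array(uv,float).reshape(-1,1,2),K(c),c["D"]).reshape(-1,2)
    R=cv2.Rodrigues(c["rvec"])[0]; d=np.c_[n,np.ones(len(n))]@R; o=-R.T@c["tvec"]; return o,d
def onz(c,uv,z):
    o,d=ray(c,uv); t=(np.asarray(z)-o[2])/d[:,2]; return o+d*t[:,None]
E
python3 - <<'E'
from h import *
c=arm.calibration("top")
print(proj(c,[[0.267,-.565,.23],[0.4,0,0],[0.4,-.3,0]]), ray(c,[[256,192]])[0])
im=cv2.imread("pics/top0.png")
cv2.imwrite("pics/t1.png",cv2.resize(im[190:275,165:285],None,fx=6.5,fy=6.5,interpolation=cv2.INTER_CUBIC))
cv2.imwrite("pics/t2.png",cv2.resize(im[120:260,300:400],None,fx=4.2,fy=4.2,interpolation=cv2.INTER_CUBIC))
E
```

```text
[[517.70515609 351.09484994]
 [226.02087367 273.97726113]
 [349.52989486 273.35011462]] [ 0.47601838 -0.09047917  0.90512768]
```

View pics/t1.png

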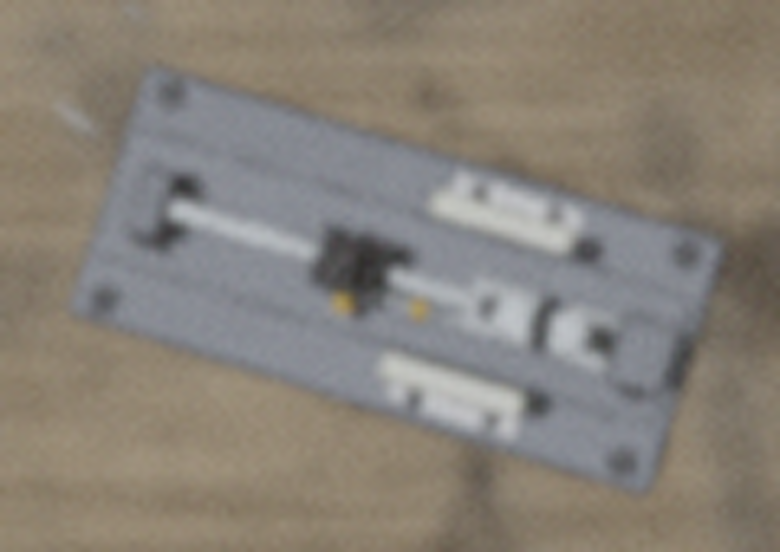

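View pics/t2.png

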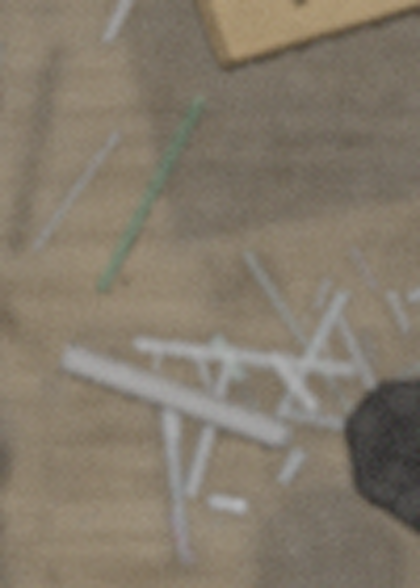

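```bash
python3 - <<'E'
from h import *
c=arm.calibration("top")
def un(p,s,o): return (np.array(p,float)+.5)/s-.5+np.array(o)
C=onz(c,un([[152,65],[725,240],[648,492],[72,318]],6.5,(165,190)),.012)
print(C); 
for i in range(4): print(np.linalg.norm(C[i]-C[(i+1)%4]))
ctr=C.mean(0); yd=(C[0]-C[1])+(C[3]-C[2]); xd=(C[0]-C[3])+(C[1]-C[2])
print("ctr",ctr,"yaw",np.arctan2(-yd[0],yd[1]),np.arctan2(xd[1],xd[0]))
# thumb block top ~ z .084
E=onz(c,un([[65,357],[288,437]],4.2,(300,120)),.009); print(E,np.linalg.norm(E[0]-E[1]),E.mean(0),np.arctan2(*(E[0]-E[1])[1::-1]))
yaw=np.arctan2(xd[1],xd[0])
x=np.array([np.cos(yaw),np.sin(yaw),0]);y=np.array([-np.sin(yaw),np.cos(yaw),0])
ctr[2]=0
for op in (0,.003,.006):
  P=[ctr+x*a+y*(b)+[0,0,z] for a,b,z in [(0,-.065,.098),(0,-.065+op,.098),(0,-.065+op+.07,.084),(0,-.037,.064)]]
  p=proj(c,P); print(((p-[165,190]+.5)*6.5-.5).round())
E
```

```text
[[ 0.58112531  0.09391726  0.012     ]
 [ 0.5143645  -0.12216993  0.012     ]
 [ 0.42163391 -0.09298053  0.012     ]
 [ 0.48576978  0.12244512  0.012     ]]
0.22616516176739263
0.09721616841710999
0.224770152076245
0.09953148657032493
ctr [5.00723376e-01 3.02980071e-04 1.20000000e-02] yaw -0.29452153908989864 -0.29774402641626235
[[ 0.56739423 -0.21821436  0.009     ]
 [ 0.51982988 -0.34734193  0.009     ]] 0.13760922658129496 [ 0.54361205 -0.28277815  0.009     ] 1.217867059599903
[[555. 327.]
 [555. 327.]
 [362. 268.]
 [482. 305.]]
[[555. 327.]
 [547. 325.]
 [353. 265.]
 [482. 305.]]
[[555. 327.]
 [538. 322.]
 [345. 263.]
 [482. 305.]]
```

```bash
cat >> h.py <<'E'
from scipy.spatial.transform import Rotation as Ro
def go(P,ang,s=None):
    s=s or arm.read_state(); R=Ro.from_quat(s["tool_rot"]).as_matrix()
    d=R.T@(np.array(P)-s["tcp_pos"]); a=np.arctan2(R[1,0],R[0,0]); tw=-(ang-a); tw=(tw+np.pi)%(2*np.pi)-np.pi
    print("shift",d.round(4),"twist",round(tw,4),"tcp",s["tcp_pos"].round(4) if hasattr(s["tcp_pos"],'round') else s["tcp_pos"],"t",s["clock"],"tilt",R[:,2].round(3))
CTR=np.array([.5007,.0003,0]); YAW=-.296
def st(a,b,z): 
    c,s=np.cos(YAW),np.sin(YAW); return CTR+np.array([c*a-s*b,s*a+c*b,z])
E
python3 - <<'E'
from h import *
go(st(0,.008,.23),YAW)
E
```

```text
shift [ 0.4582 -0.4167  0.0011] twist 0.7378 tcp [ 0.267  -0.5646  0.2305] t 0.1 tilt [-0.001  0.001 -1.   ]
```

Emit:
carry_out:
  commands: [0.458,-0.417,0,0.738,0.2,0.458,-0.417,0,0.738,0.2,0.458,-0.417,0,0.738,0.2,0.458,-0.417,0,0.738,0.2,0.458,-0.417,0,0.738,0.2,0.458,-0.417,0,0.738,0.2,0.458,-0.417,0,0.738,0.2,0.458,-0.417,0,0.738,0.2,0.458,-0.417,0,0.738,0.2,0.458,-0.417,0,0.738,0.2]

```text
clock: 1.1
tcp_pos: [0.4533, -0.1119, 0.2314]
tool_rot: [0.989, -0.148, 0.0, 0.0]
ft_force: [1.5, -1.3, -0.2]
width: 0.601
```

```bash
python3 - <<'E'
from h import *
go(st(0,.008,.23),YAW)
E
```

```text
shift [ 0.0126 -0.1292  0.0013] twist -0.0004 tcp [ 0.4533 -0.1119  0.2314] t 1.1 tilt [ 0. -0. -1.]
```

Emit:
carry_out:
  commands: [0.013,-0.129,0,0,0.2,0.013,-0.129,0,0,0.2,0.013,-0.129,0,0,0.2,0.013,-0.129,0,0,0.2,0.013,-0.129,0,0,0.2,0.013,-0.129,0,0,0.2]

```text
clock: 1.7
tcp_pos: [0.5027, 0.0044, 0.231]
tool_rot: [0.989, -0.148, -0.0, 0.0]
ft_force: [-0.5, -0.7, 0.5]
width: 0.602
```

```bash
python3 - <<'E'
from h import *
go(st(0,.008,.23),YAW)
c=arm.calibration("wrist");print(c)
im=arm.camera("wrist")[:,:,::-1]; cv2.imwrite("pics/w1.png",cv2.resize(im,None,fx=1.5,fy=1.5,interpolation=cv2.INTER_CUBIC)); cv2.imwrite("pics/w1r.png",im)
E
```

```text
shift [-0.0007 -0.0035  0.001 ] twist -0.0017 tcp [0.5027 0.0044 0.231 ] t 1.7 tilt [-0.001 -0.001 -1.   ]
{'vfov': 69.215805816805, 'cx': 256.3611985683989, 'cy': 195.96787214000415, 'D': array([-0.06979468,  0.        ,  0.        ,  0.        ,  0.        ]), 'rvec': array([-1.74597187,  2.3612199 ,  0.36261745]), 'tvec': array([0.15110498, 0.41783909, 0.52281578])}
```

View pics/w1.png

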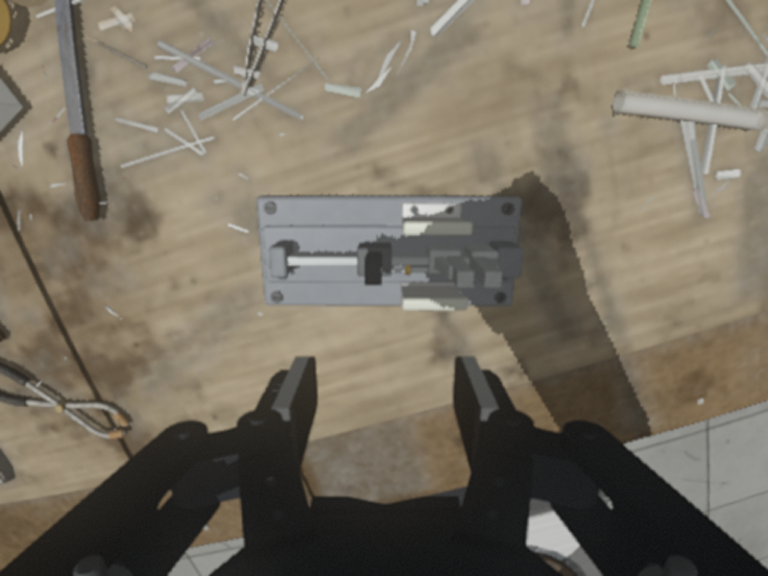

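```bash
python3 - <<'E'
from h import *
im=cv2.imread("pics/w1r.png")
cv2.imwrite("pics/w1c.png",cv2.resize(im[122:212,165:355],None,fx=4.2,fy=4.2,interpolation=cv2.INTER_CUBIC))
E
```

```text
(no output)
```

View pics/w1c.png

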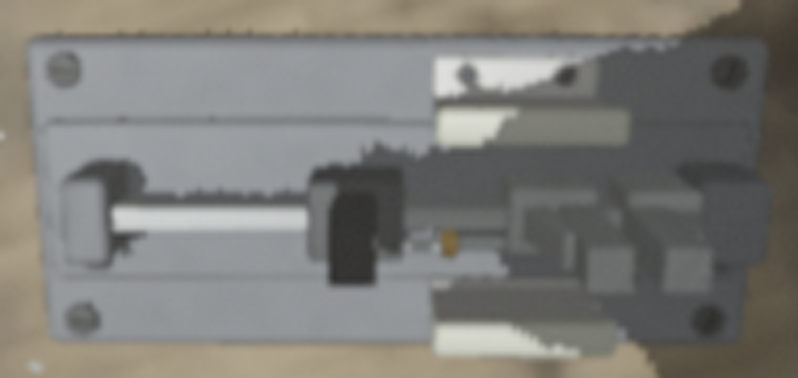

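```bash
python3 - <<'E'
from h import *
import h
c={'vfov': 69.215805816805, 'cx': 256.3611985683989, 'cy': 195.96787214000415, 'D': np.array([-0.06979468,0,0,0,0.]), 'rvec': np.array([-1.74597187,  2.3612199 ,  0.36261745]), 'tvec': np.array([0.15110498, 0.41783909, 0.52281578])}
print("cam",ray(c,[[256,192]])[0])
def un(p): return (np.array(p,float)+.5)/4.2-.5+np.array([165,122])
def fw(p): return ((p-[165,122]+.5)*4.2-.5).round()
C=onz(c,un([[30,40],[768,42],[740,342],[52,342]]),.012)
print(C)
yd=(C[0]-C[1])+(C[3]-C[2]); xd=(C[0]-C[3])+(C[1]-C[2])
print([np.linalg.norm(C[i]-C[(i+1)%4]) for i in range(4)])
print(C.mean(0),np.arctan2(-yd[0],yd[1]),np.arctan2(xd[1],xd[0]))
h.CTR=C.mean(0)*[1,1,0]; h.YAW=np.arctan2(-yd[0],yd[1])
for op in (0,.002,.004,.006,.008):
  print(op,fw(proj(c,[st(a,b,z) for a,b,z in [(-.009,op+.005-.006,.084),(-.009,op+.011,.084),(-.006,-.065+op,.098),(-.006,-.053+op,.098),(-.006,-.065,.098),(-.006,-.077,.098)]])).tolist())
E
```

```text
cam [ 0.57593511 -0.01773196  0.37248206]
[[ 0.58164463  0.09296343  0.012     ]
 [ 0.51532759 -0.12177214  0.012     ]
 [ 0.42296345 -0.09330093  0.012     ]
 [ 0.48919221  0.12254762  0.012     ]]
[np.float64(0.22474277701986353), np.float64(0.096652699223851), np.float64(0.22578052967481604), np.float64(0.09707046480422442)]
[5.02281969e-01 1.09494698e-04 1.20000000e-02] -0.29862279075008 -0.30436405825538515
0 [[405.0, 288.0], [358.0, 288.0], [666.0, 293.0], [618.0, 293.0], [666.0, 293.0], [714.0, 293.0]]
0.002 [[397.0, 288.0], [351.0, 288.0], [658.0, 293.0], [609.0, 293.0], [666.0, 293.0], [714.0, 293.0]]
0.004 [[389.0, 288.0], [343.0, 288.0], [650.0, 293.0], [601.0, 293.0], [666.0, 293.0], [714.0, 293.0]]
0.006 [[382.0, 288.0], [335.0, 288.0], [642.0, 293.0], [593.0, 293.0], [666.0, 293.0], [714.0, 293.0]]
0.008 [[374.0, 288.0], [327.0, 288.0], [634.0, 293.0], [585.0, 293.0], [666.0, 293.0], [714.0, 293.0]]
```

```bash
sed -i 's/^CTR=.*/CTR=np.array([.5020,.0002,0]); YAW=-.300/' h.py; python3 - <<'E'
from h import *
go(st(0,.012,.053),YAW)
E
```

```text
shift [ 0.0005 -0.0081  0.1781] twist 0.0017 tcp [0.5027 0.0042 0.2311] t 1.75 tilt [-0.001 -0.001 -1.   ]
```

Emit:
carry_out:
  commands: [0,-0.008,0,0,-0.1,0,-0.008,0.05,0,-0.1,0,-0.008,0.08,0,-0.1,0,-0.008,0.1,0,-0.1,0,-0.008,0.1,0,-0.1,0,-0.008,0.1,0,-0.1]

```text
clock: 2.35
tcp_pos: [0.5057, 0.0133, 0.1318]
tool_rot: [0.989, -0.148, -0.0, -0.0]
ft_force: [0.3, -0.4, -0.1]
width: 0.445
```

```bash
python3 - <<'E'
from h import *
go(st(0,.012,.053),YAW)
c=arm.calibration("wrist");print(proj(c,[st(0,.012,.084),st(-.009,.006,.084),st(-.009,.018,.084)]))
im=arm.camera("wrist")[:,:,::-1]; cv2.imwrite("pics/w2.png",cv2.resize(im,None,fx=1.5,fy=1.5,interpolation=cv2.INTER_CUBIC)); cv2.imwrite("pics/w2r.png",im)
E
```

```text
shift [0.0003 0.0016 0.0788] twist 0.0033 tcp [0.5057 0.0133 0.1318] t 2.35 tilt [-0.  0. -1.]
[[258.6506452  217.4675055 ]
 [266.66229609 228.77190207]
 [250.48195961 228.72084793]]
```

View pics/w2.png

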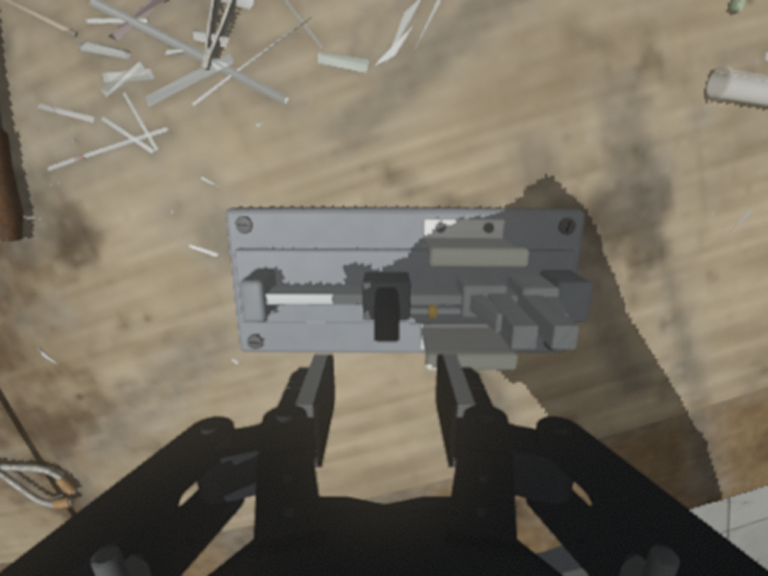

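Emit:
carry_out:
  commands: [0,0.001,0.03,0,-0.1,0,0.001,0.06,0,-0.1,0,0.001,0.078,0,-0.1,0,0.001,0.078,0,-0.1,0,0.001,0.078,0,-0.1]

```text
clock: 2.9
tcp_pos: [0.5062, 0.0125, 0.0546]
tool_rot: [0.989, -0.148, 0.001, -0.0]
ft_force: [0.8, -0.6, 0.1]
width: 0.453
```

```bash
python3 - <<'E'
from h import *
go(st(0,.012,.053),YAW); print(arm.read_state()["ft_force"])
im=arm.camera("wrist")[:,:,::-1]; cv2.imwrite("pics/w3.png",cv2.resize(im,None,fx=1.5,fy=1.5,interpolation=cv2.INTER_CUBIC)); cv2.imwrite("pics/w2r.png",im)
E
```

```text
shift [-0.0004  0.001   0.0016] twist 0.0036 tcp [0.5062 0.0125 0.0546] t 2.9 tilt [ 0.002  0.    -1.   ]
[ 0.76481657 -0.63274584  0.08497164]
```

View pics/w3.png

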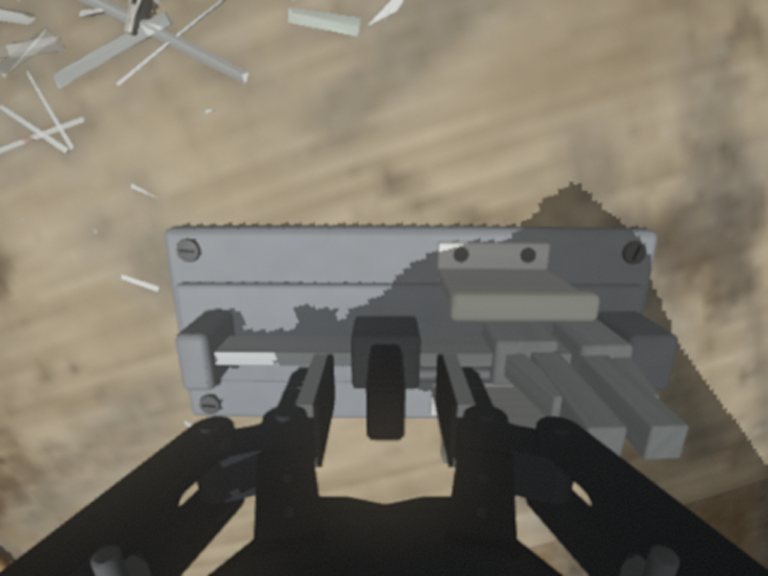

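Emit:
carry_out:
  commands: [0,0.001,0,0,-0.5,0,0.001,0,0,-1,0,0.001,0,0,-1,0,0.001,0,0,-1,0,0.001,0,0,-1,0,0.001,0,0,-1]

```text
clock: 3.55
tcp_pos: [0.5059, 0.0114, 0.0547]
tool_rot: [0.989, -0.148, 0.001, -0.0]
ft_force: [-1.7, -0.3, 8.3]
width: 0.129
```

Emit:
carry_out:
  commands: [0,-0.005,0,0,-1,0,-0.012,0,0,-1,0,-0.02,0,0,-1,0,-0.028,0,0,-1,0,-0.036,0,0,-1,0,-0.041,0,0,-1,0,-0.041,0,0,-1,0,-0.041,0,0,-1]

```text
clock: 4.35
tcp_pos: [0.5183, 0.0514, 0.0547]
tool_rot: [0.989, -0.147, 0.001, -0.001]
ft_force: [0.6, 1.7, 4.8]
width: 0.129
```

```bash
python3 - <<'E'
from h import *
go(st(0,.012+.041,.053),YAW); print(arm.read_state()["ft_force"])
im=arm.camera("wrist")[:,:,::-1]; cv2.imwrite("pics/w4.png",cv2.resize(im,None,fx=1.5,fy=1.5,interpolation=cv2.INTER_CUBIC)); cv2.imwrite("pics/w2r.png",im)
E
```

```text
shift [-0.0004  0.0008  0.0017] twist 0.004 tcp [0.5183 0.0514 0.0547] t 4.35 tilt [ 0.003  0.001 -1.   ]
[0.55395969 1.7336994  4.7544943 ]
```

View pics/w4.png

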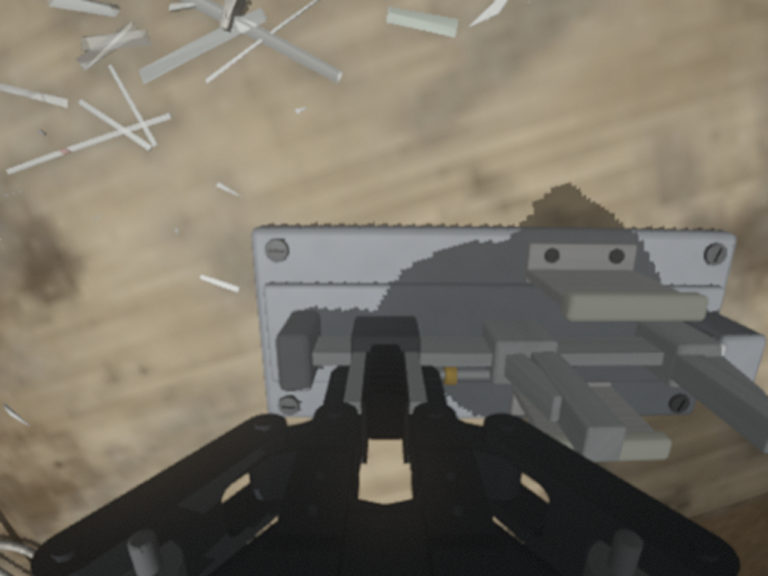

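Emit:
carry_out:
  commands: [0,0,0,0,-0.5,0,0,0,0,-0.2,0,0,0,0,-0.2,0,0,-0.04,0,-0.2,0,0,-0.09,0,-0.2,0,0,-0.14,0,-0.2,0,0,-0.17,0,-0.2,0,0,-0.17,0,-0.2]

```text
clock: 5.2
tcp_pos: [0.5193, 0.051, 0.2281]
tool_rot: [0.989, -0.148, 0.004, -0.001]
ft_force: [0.2, 0.5, 0.1]
width: 0.403
```

```bash
python3 - <<'E'
from h import *
s=arm.read_state();print(s["q"],s["width"])
a=1.218; u=np.array([np.cos(a),np.sin(a),0])
P=np.array([.5436,-.2828,0])+.052*u+[0,0,.2]; print(P)
go(P,a-np.pi)
im=arm.camera("wrist")[:,:,::-1]; cv2.imwrite("pics/w5.png",cv2.resize(im,None,fx=1.5,fy=1.5,interpolation=cv2.INTER_CUBIC))
E
```

```text
[ 0.05784856  0.25275602 -0.29793304  1.83982274  0.08588846  1.05316297
 -2.14047952] 0.403275282481992
[ 0.56156721 -0.23400267  0.2       ]
shift [0.1235 0.2603 0.0282] twist 1.627 tcp [0.5193 0.051  0.2281] t 5.2 tilt [ 0.008  0.001 -1.   ]
```

View pics/w5.png

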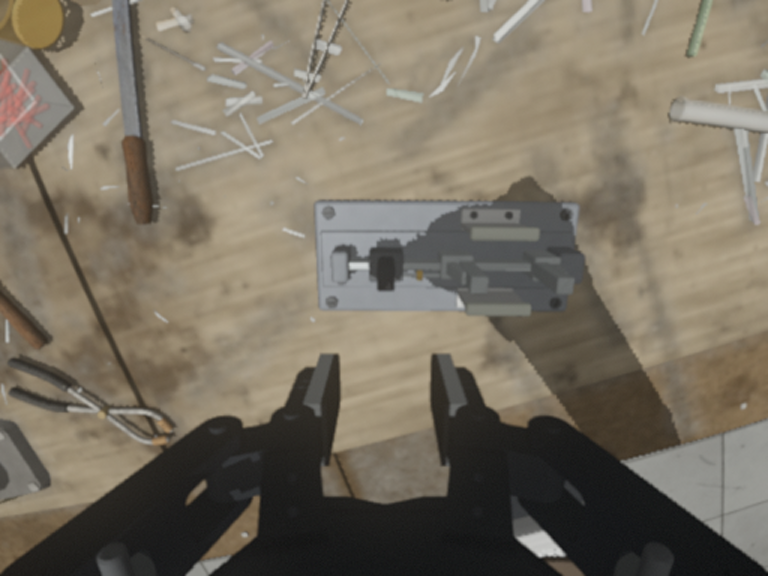

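```bash
python3 - <<'E'
from h import *
a=1.218; u=np.array([np.cos(a),np.sin(a),0])
P=np.array([.5436,-.2828,0])-.06*u+[0,0,.2]; print(P)
go(P,a)
E
```

```text
[ 0.5228686  -0.33910461  0.2       ]
shift [0.1185 0.3714 0.0254] twist -1.5145 tcp [0.518  0.0507 0.2255] t 5.25 tilt [ 0.004  0.    -1.   ]
```

Emit:
carry_out:
  commands: [0.118,0.371,0,-1.515,-0.2,0.118,0.371,0,-1.515,-0.2,0.118,0.371,0,-1.515,-0.2,0.118,0.371,0,-1.515,-0.2,0.118,0.371,0,-1.515,-0.2,0.118,0.371,0,-1.515,-0.2,0.118,0.371,0,-1.515,-0.2,0.118,0.371,0,-1.515,-0.2,0.118,0.371,0,-1.515,-0.2,0.118,0.371,0,-1.515,-0.2]

```text
clock: 6.25
tcp_pos: [0.5192, -0.3428, 0.2205]
tool_rot: [0.847, 0.532, -0.001, -0.001]
ft_force: [0.6, 0.8, 0.0]
width: 0.397
```

```bash
python3 - <<'E'
from h import *
a=1.218; u=np.array([np.cos(a),np.sin(a),0])
P=np.array([.5436,-.2828,0])-.06*u+[0,0,.2]
go(P,a)
E
```

```text
shift [0.0049 0.0018 0.0205] twist -0.0955 tcp [ 0.5192 -0.3428  0.2205] t 6.25 tilt [-0.004  0.001 -1.   ]
```

Emit:
carry_out:
  commands: [0,0,0,-0.095,-0.2,0,0,0,-0.095,-0.2,0,0,0,-0.095,-0.2]

```text
clock: 6.55
tcp_pos: [0.5209, -0.3384, 0.222]
tool_rot: [0.821, 0.571, -0.0, -0.001]
ft_force: [-0.2, -0.4, 0.8]
width: 0.397
```

```bash
python3 - <<'E'
from h import *
a=1.218; u=np.array([np.cos(a),np.sin(a),0])
P=np.array([.5436,-.2828,0])-.06*u+[0,0,.2]
go(P,a); s=arm.read_state(); print(s["q"])
c=arm.calibration("wrist"); np.save("c6.npy",np.array([c],dtype=object),allow_pickle=True)
im=arm.camera("wrist")[:,:,::-1]; cv2.imwrite("pics/w6.png",cv2.resize(im,None,fx=1.5,fy=1.5,interpolation=cv2.INTER_CUBIC)); cv2.imwrite("pics/w6r.png",im)
M=np.array([.5436,-.2828,.009]); print(proj(c,[M+.071*u,M-.071*u,M])*1.5)
E
```

```text
shift [-0.      0.0021  0.022 ] twist -0.0037 tcp [ 0.5209 -0.3384  0.222 ] t 6.55 tilt [-0.002  0.001 -1.   ]
[ 7.62147370e-01  4.41666686e-01 -3.66479003e-01  1.59660846e+00
  1.69189085e-01  1.13685637e+00 -3.17511139e-04]
[[387.76396514  92.4393213 ]
 [387.93317415 268.02561379]
 [387.86403153 184.59961628]]
```

View pics/w6.png

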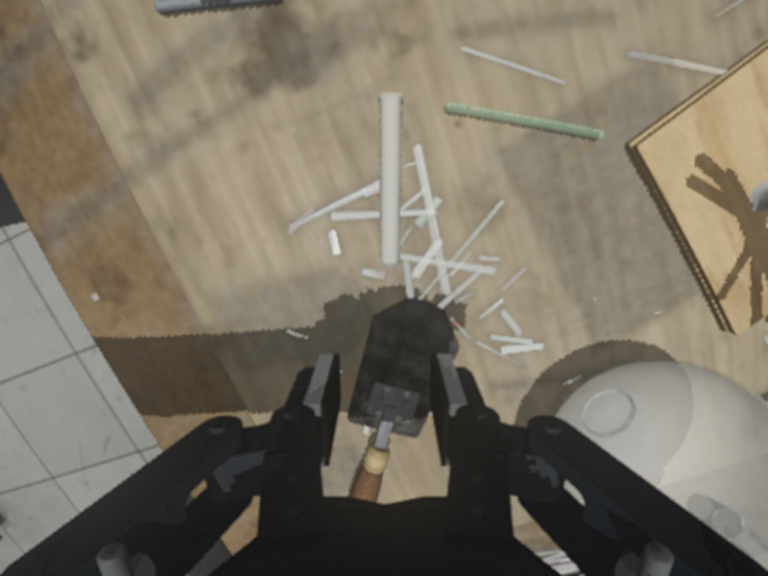

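```bash
python3 - <<'E'
from h import *
c=np.load("c6.npy",allow_pickle=True)[0]
im=cv2.imread("pics/w6r.png")
cv2.imwrite("pics/w6c.png",cv2.resize(im[55:185,215:315],None,fx=4.5,fy=4.5,interpolation=cv2.INTER_CUBIC))
E
```

```text
(no output)
```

View pics/w6c.png

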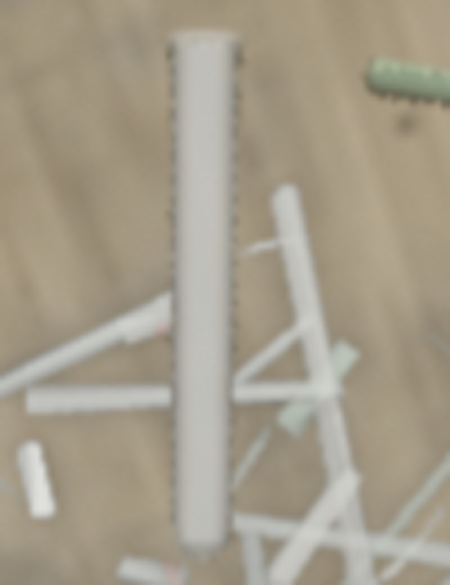

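```bash
python3 - <<'E'
from h import *
c=np.load("c6.npy",allow_pickle=True)[0]
un=lambda p:(np.array(p,float)+.5)/4.5-.5+np.array([215,55])
E=onz(c,un([[205.5,36],[203.5,546]]),.009); m=E.mean(0); d=E[0]-E[1]; a=np.arctan2(d[1],d[0])
print(E,m,a,np.linalg.norm(d))
W=onz(c,un([[174,200],[235,200]]),.009); print("w",np.linalg.norm(W[0]-W[1]))
u=np.array([np.cos(a),np.sin(a),0]); go(m+.052*u-[0,0,m[2]-.06],a)
E
```

```text
[[ 0.56970655 -0.21792037  0.009     ]
 [ 0.52182695 -0.34652207  0.009     ]] [ 0.54576675 -0.28222122  0.009     ] 1.214386807615955 0.13722556071085643
w 0.016447402877101194
shift [0.1131 0.0038 0.1624] twist 0.0003 tcp [ 0.5211 -0.3383  0.2224] t 6.6 tilt [-0.001  0.001 -1.   ]
```

Emit:
carry_out:
  commands: [0.05,0.002,0,0,-0.1,0.1,0.004,0.02,0,-0.1,0.113,0.004,0.06,0,-0.1,0.113,0.004,0.11,0,-0.1,0.113,0.004,0.15,0,-0.1,0.113,0.004,0.162,0,-0.1,0.113,0.004,0.162,0,-0.1]

```text
clock: 7.3
tcp_pos: [0.5633, -0.2334, 0.0598]
tool_rot: [0.821, 0.571, -0.001, -0.001]
ft_force: [-0.7, 0.1, 1.0]
width: 0.445
```

```bash
python3 - <<'E'
from h import *
m=np.array([ 0.54577,-0.28222,0]);a=1.2144
u=np.array([np.cos(a),np.sin(a),0]); go(m+.052*u+[0,0,.006],a)
im=arm.camera("wrist")[:,:,::-1]; cv2.imwrite("pics/w7.png",cv2.resize(im,None,fx=1.5,fy=1.5,interpolation=cv2.INTER_CUBIC))
im=arm.camera("scene")[:,:,::-1]; cv2.imwrite("pics/s7.png",cv2.resize(im[200:330,260:420],None,fx=4,fy=4,interpolation=cv2.INTER_CUBIC))
E
```

```text
shift [0.0002 0.0008 0.0538] twist 0.0021 tcp [ 0.5633 -0.2334  0.0598] t 7.3 tilt [-0.003  0.001 -1.   ]
```

View pics/w7.png

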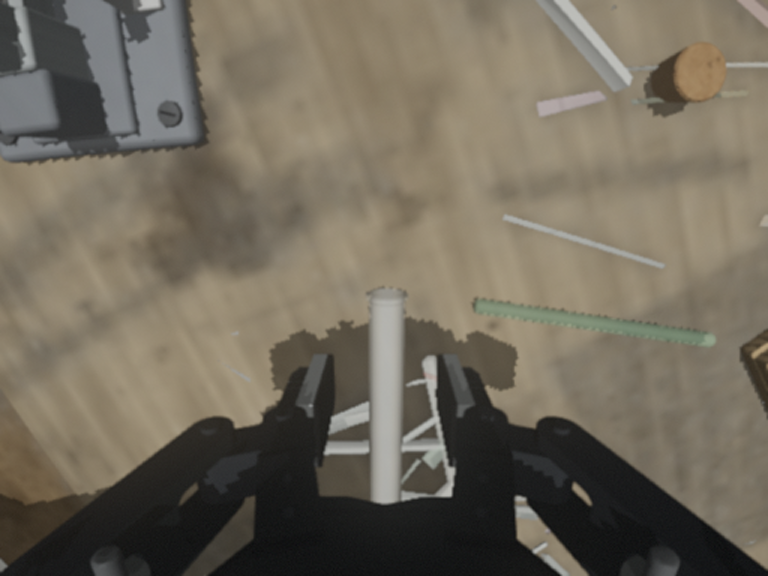

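View pics/s7.png

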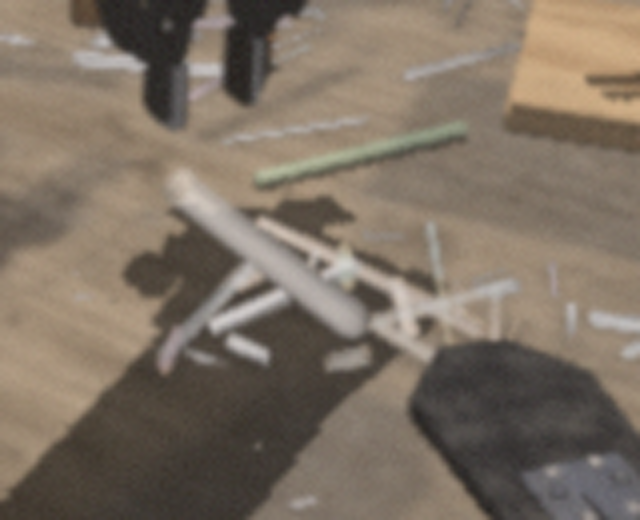

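Emit:
carry_out:
  commands: [0,0.001,0.03,0,-0.1,0,0.001,0.048,0,-0.1,0,0.001,0.054,0,-0.1,0,0.001,0.054,0,-0.1,0,0.001,0.054,0,-0.1]

```text
clock: 7.9
tcp_pos: [0.5665, -0.2348, 0.0092]
tool_rot: [0.821, 0.572, 0.001, 0.001]
ft_force: [1.6, 0.9, 1.0]
width: 0.453
```

```bash
python3 - <<'E'
from h import *
m=np.array([ 0.54577,-0.28222,0]);a=1.2144
u=np.array([np.cos(a),np.sin(a),0]); go(m+.052*u+[0,0,.006],a); print(arm.read_state()["ft_force"])
im=arm.camera("wrist")[:,:,::-1]; cv2.imwrite("pics/w8.png",cv2.resize(im,None,fx=1.5,fy=1.5,interpolation=cv2.INTER_CUBIC))
E
```

```text
shift [ 0.0003 -0.0029  0.0032] twist 0.0025 tcp [ 0.5665 -0.2348  0.0092] t 7.9 tilt [ 0.003 -0.001 -1.   ]
[1.60459112 0.90152937 1.01483517]
```

View pics/w8.png

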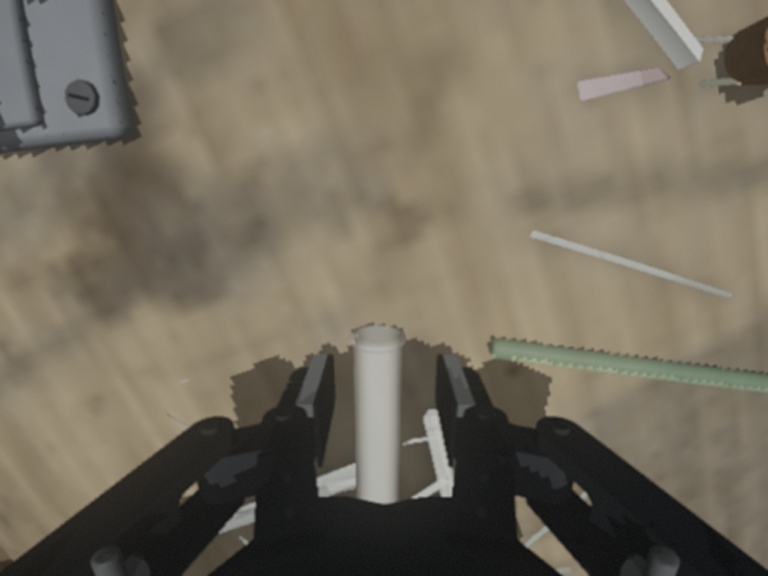

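Emit:
carry_out:
  commands: [0,-0.003,0.002,0,-0.1,0,-0.003,0.002,0,-0.4,0,-0.003,0.002,0,-0.7,0,-0.003,0.002,0,-1,0,-0.003,0.002,0,-1,0,-0.003,0.002,0,-1,0,-0.003,0.002,0,-1]

```text
clock: 8.65
tcp_pos: [0.5627, -0.2334, 0.0059]
tool_rot: [0.82, 0.572, 0.0, 0.0]
ft_force: [-2.1, 1.0, 6.3]
width: 0.206
```

```bash
python3 - <<'E'
from h import *
m=np.array([ 0.54577,-0.28222,0]);a=1.2144
u=np.array([np.cos(a),np.sin(a),0]); go(m+.052*u+[0,0,.006],a); print(arm.read_state()["ft_force"])
im=arm.camera("wrist")[:,:,::-1]; cv2.imwrite("pics/w9.png",cv2.resize(im,None,fx=1.5,fy=1.5,interpolation=cv2.INTER_CUBIC))
E
```

```text
shift [ 0.0003  0.0011 -0.0001] twist 0.0028 tcp [ 0.5627 -0.2334  0.0059] t 8.65 tilt [ 0.001 -0.    -1.   ]
[-2.05167817  0.95759738  6.34692601]
```

View pics/w9.png

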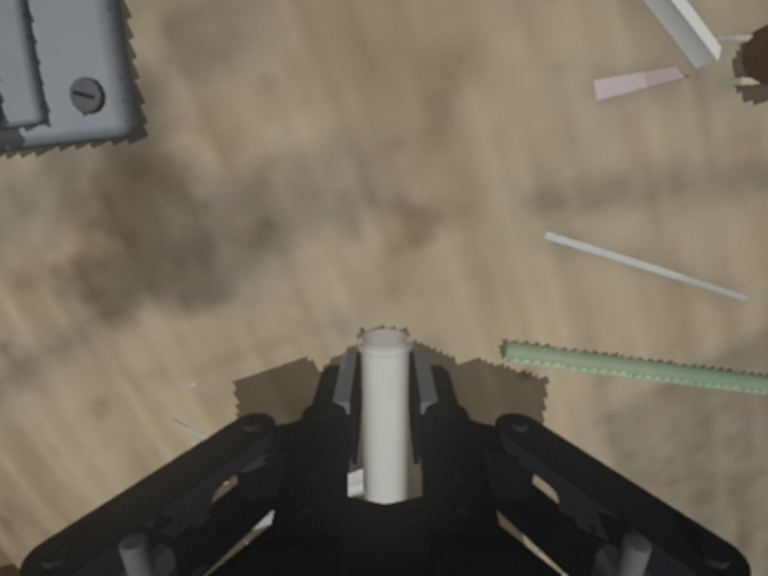

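Emit:
carry_out:
  commands: [0,0,-0.03,0,-1,0,0,-0.08,0,-1,0,0,-0.13,0,-1,0,0,-0.17,0,-1,0,0,-0.17,0,-1]

```text
clock: 9.2
tcp_pos: [0.5658, -0.2341, 0.1818]
tool_rot: [0.82, 0.572, 0.003, 0.004]
ft_force: [0.5, -0.0, -0.9]
width: 0.2
```

```bash
python3 - <<'E'
from h import *
go(st(.052,-.041,.17),YAW); s=arm.read_state();print(s["ft_force"],s["width"],s["q"])
im=arm.camera("scene")[:,:,::-1]; cv2.imwrite("pics/s10.png",im)
E
```

```text
shift [ 0.1595 -0.087   0.0108] twist 1.5171 tcp [ 0.5658 -0.2341  0.1818] t 9.2 tilt [ 0.01  -0.004 -1.   ]
[ 0.45239223 -0.00983816 -0.91439899] 0.20018569911333395 [ 0.60294269  0.46128729 -0.39698425  1.67367745  0.2027887   1.03677503
 -0.2123528 ]
```

View pics/s10.png

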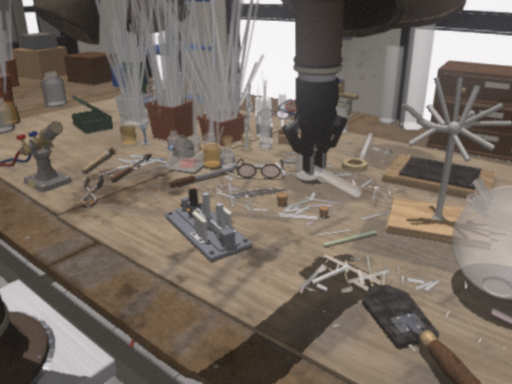

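Emit:
carry_out:
  commands: [0.02,-0.01,0,0.15,-1,0.04,-0.02,0,0.3,-1,0.06,-0.03,0,0.45,-1,0.08,-0.04,0,0.6,-1,0.1,-0.05,0,0.75,-1,0.12,-0.06,0,0.9,-1,0.14,-0.07,0,1.05,-1,0.15,-0.08,0,1.2,-1,0.16,-0.087,0,1.35,-1,0.16,-0.087,0,1.5,-1]

```text
clock: 10.25
tcp_pos: [0.5349, -0.051, 0.1737]
tool_rot: [0.99, -0.143, -0.002, -0.0]
ft_force: [0.2, -0.3, -1.4]
width: 0.205
```

```bash
python3 - <<'E'
from h import *
go(st(.052,-.041,.17),YAW); s=arm.read_state();print(s["width"],s["q"])
E
```

```text
shift [0.0054 0.0019 0.0036] twist 0.0138 tcp [ 0.5349 -0.051   0.1737] t 10.25 tilt [-0.003  0.001 -1.   ]
0.20503924461160025 [ 0.13014545  0.33115535 -0.15505287  1.86596426  0.06070375  0.95198835
 -1.90903856]
```

Emit:
carry_out:
  commands: [0.004,0.001,0,0.014,-1,0.004,0.001,0,0.014,-1,0.004,0.001,0,0.014,-1]

```text
clock: 10.55
tcp_pos: [0.5396, -0.0556, 0.1746]
tool_rot: [0.989, -0.147, -0.001, 0.0]
ft_force: [-0.1, -0.0, 0.4]
width: 0.201
```

```bash
python3 - <<'E'
from h import *
go(st(.052,-.041,.071),YAW)
c=arm.calibration("top")
im=arm.camera("top")[:,:,::-1]; cv2.imwrite("pics/t11.png",cv2.resize(im[170:290,165:325],None,fx=4.5,fy=4.5,interpolation=cv2.INTER_CUBIC))
im=arm.camera("scene")[:,:,::-1]; cv2.imwrite("pics/s11.png",cv2.resize(im[120:280,130:330],None,fx=3.7,fy=3.7,interpolation=cv2.INTER_CUBIC))
im=arm.camera("wrist")[:,:,::-1]; cv2.imwrite("pics/w11.png",cv2.resize(im,None,fx=1.5,fy=1.5,interpolation=cv2.INTER_CUBIC))
E
```

```text
shift [-0.0003 -0.0012  0.1036] twist 0.0059 tcp [ 0.5396 -0.0556  0.1746] t 10.55 tilt [-0.001 -0.    -1.   ]
```

View pics/t11.png

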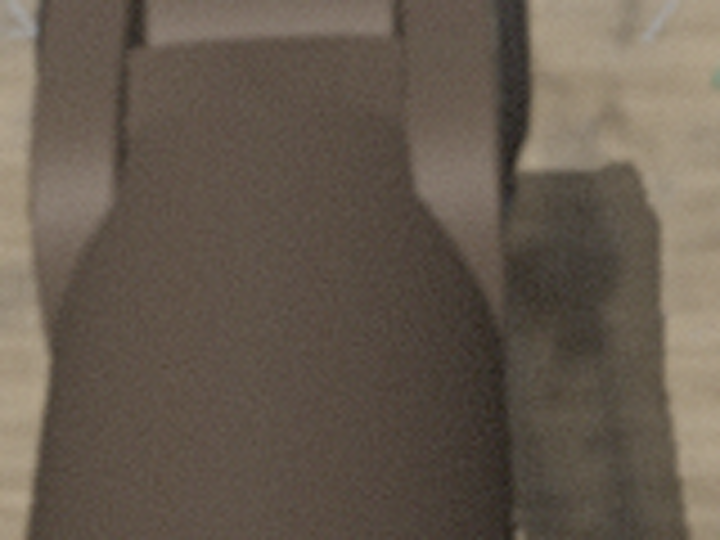

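View pics/s11.png

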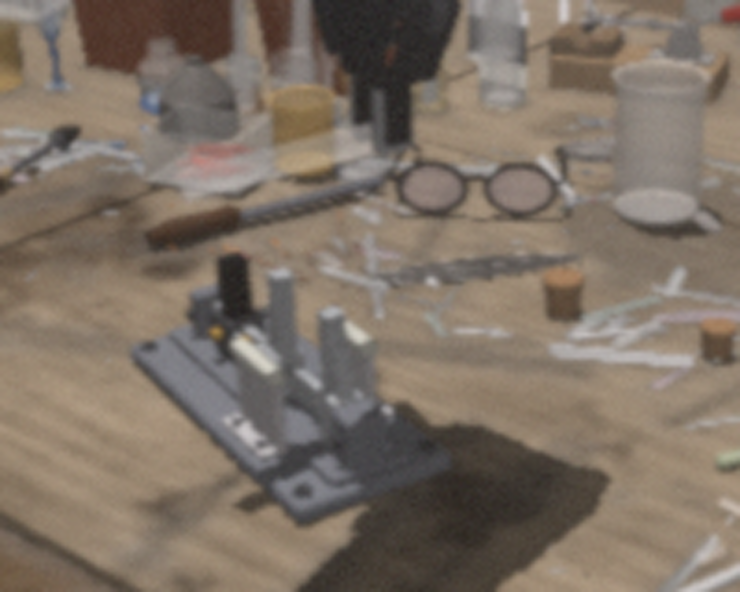

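View pics/w11.png

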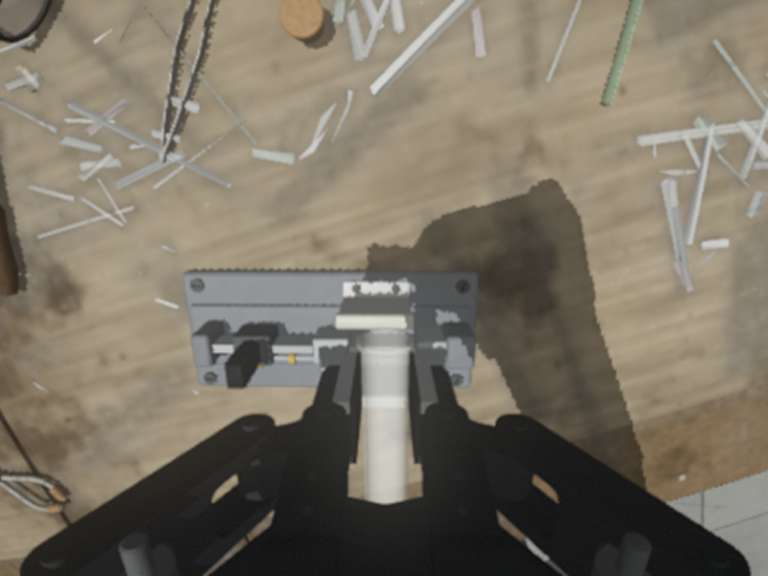

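```bash
python3 - <<'E'
from h import *
c=arm.calibration("wrist"); print((proj(c,[st(.05,.115,.012),st(.05,-.115,.012),st(-.05,.115,.012),st(-.05,-.115,.012),st(.123-.052,-.041,.174),st(.035,-.01,.064),st(.035,-.062,.064)])*1.5).round())
E
```

```text
[[179. 272.]
 [481. 273.]
 [197. 387.]
 [472. 389.]
 [382. 328.]
 [335. 315.]
 [415. 315.]]
```

Emit:
carry_out:
  commands: [0,-0.001,0.03,0.005,-1,0,-0.001,0.055,0.005,-1,0,-0.001,0.075,0.005,-1,0,-0.001,0.088,0.005,-1,0,-0.001,0.094,0.005,-1,0,-0.001,0.094,0.005,-1,0,-0.001,0.094,0.005,-1]

```text
clock: 11.4
tcp_pos: [0.5407, -0.0542, 0.0821]
tool_rot: [0.989, -0.15, 0.001, -0.0]
ft_force: [0.6, 0.6, 0.1]
width: 0.205
```

```bash
python3 - <<'E'
from h import *
go(st(.052,-.041,.071),YAW); print(arm.read_state()["ft_force"])
im=arm.camera("scene")[:,:,::-1]; cv2.imwrite("pics/s12.png",cv2.resize(im[150:280,150:280],None,fx=4.6,fy=4.6,interpolation=cv2.INTER_CUBIC))
im=arm.camera("wrist")[:,:,::-1]; cv2.imwrite("pics/w12.png",cv2.resize(im,None,fx=1.5,fy=1.5,interpolation=cv2.INTER_CUBIC))
E
```

```text
shift [-0.0011  0.0005  0.0111] twist -0.0017 tcp [ 0.5407 -0.0542  0.0821] t 11.4 tilt [ 0.001 -0.    -1.   ]
[0.63469821 0.63218923 0.12010458]
```

View pics/s12.png

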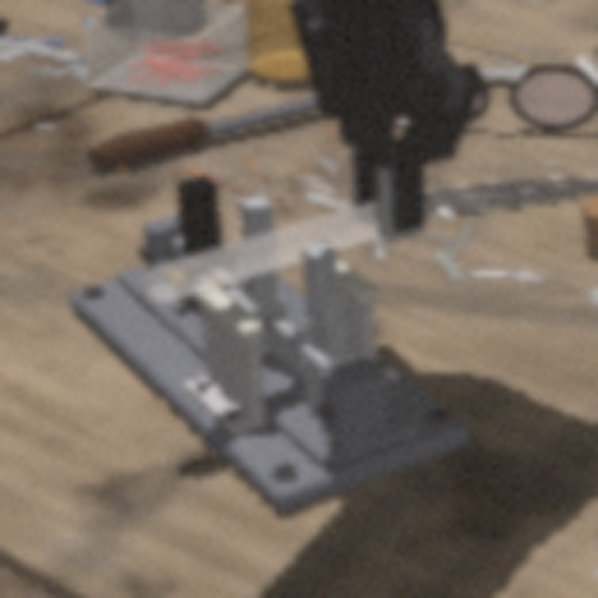

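View pics/w12.png

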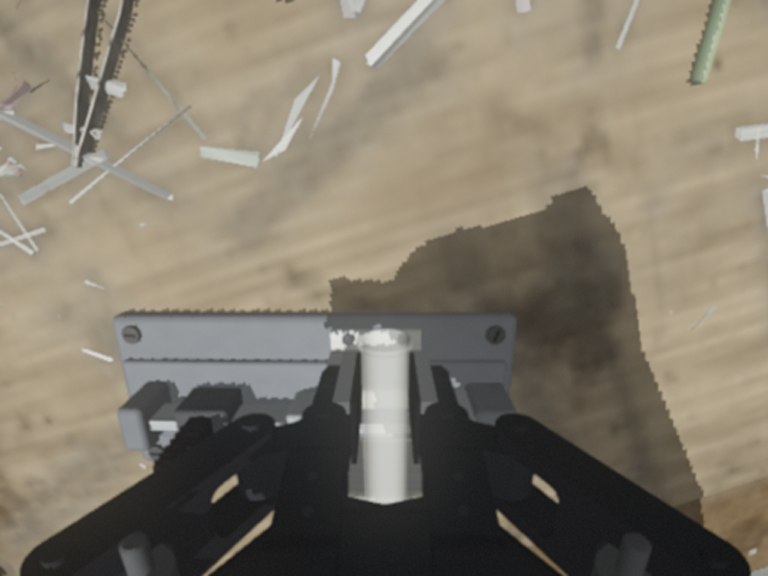

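Emit:
carry_out:
  commands: [0,0,0.004,0,-1,0,0,0.008,0,-1,0,0,0.01,0,-1,0,0,0.01,0,-1,0,0,0.01,0,-1]

```text
clock: 12.0
tcp_pos: [0.54, -0.0542, 0.0712]
tool_rot: [0.989, -0.15, -0.0, 0.0]
ft_force: [0.0, -0.2, -1.0]
width: 0.204
```

```bash
python3 - <<'E'
from h import *
go(st(.052,-.041,.071),YAW); s=arm.read_state(); print(s["ft_force"],s["moment"])
im=arm.camera("scene")[:,:,::-1]; cv2.imwrite("pics/s13.png",cv2.resize(im[150:280,150:280],None,fx=4.6,fy=4.6,interpolation=cv2.INTER_CUBIC))
E
```

```text
shift [-0.0004  0.0003  0.0002] twist -0.0018 tcp [ 0.54   -0.0542  0.0712] t 12.0 tilt [-0.  0. -1.]
[ 0.04844485 -0.2049739  -0.95445096] [ 0.03231108 -0.00962558  0.05104645]
```

View pics/s13.png

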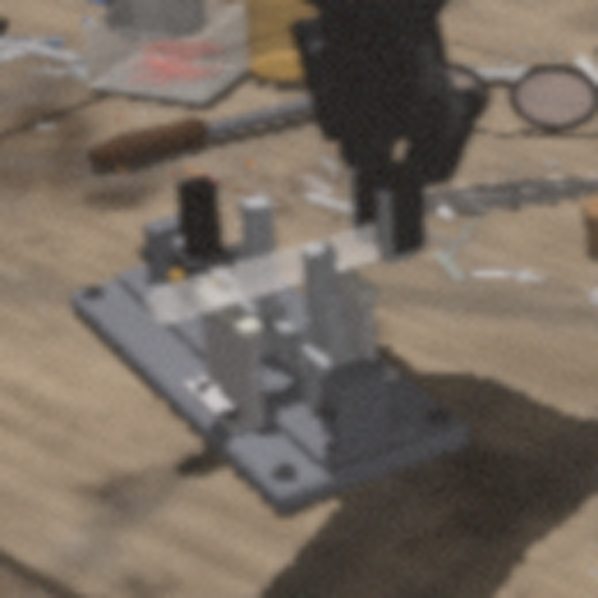

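Emit:
carry_out:
  commands: [0,0,0.0015,0,-1,0,0,0.0015,0,-1,0,0,0.0015,0,-1]

```text
clock: 12.35
tcp_pos: [0.5403, -0.0542, 0.07]
tool_rot: [0.989, -0.15, 0.0, -0.0]
ft_force: [-0.1, -0.4, 0.5]
width: 0.207
```

Emit:
carry_out:
  commands: [0,0,0,0,-0.55,0,0,0,0,-0.5,0,0,0,0,-0.35,0,0,0,0,-0.2,0,0,0,0,-0.2]

```text
clock: 12.85
tcp_pos: [0.5401, -0.0542, 0.0698]
tool_rot: [0.989, -0.15, -0.0, -0.0]
ft_force: [0.5, -0.7, 0.2]
width: 0.401
```

```bash
python3 - <<'E'
from h import *
go(st(.052,-.041,.07),YAW); s=arm.read_state(); print(s["ft_force"],s["width"])
im=arm.camera("scene")[:,:,::-1]; cv2.imwrite("pics/s14.png",cv2.resize(im[150:280,150:280],None,fx=4.6,fy=4.6,interpolation=cv2.INTER_CUBIC))
im=arm.camera("wrist")[:,:,::-1]; cv2.imwrite("pics/w14.png",cv2.resize(im,None,fx=1.5,fy=1.5,interpolation=cv2.INTER_CUBIC))
E
```

```text
shift [-0.0004  0.0003 -0.0002] twist -0.0017 tcp [ 0.5401 -0.0542  0.0698] t 12.85 tilt [-0.  0. -1.]
[ 0.54876615 -0.68359604  0.16013688] 0.40108393849516083
```

View pics/s14.png

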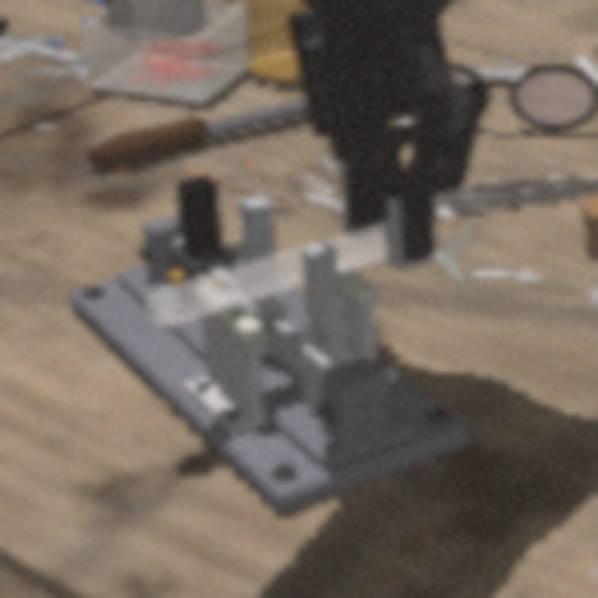

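View pics/w14.png

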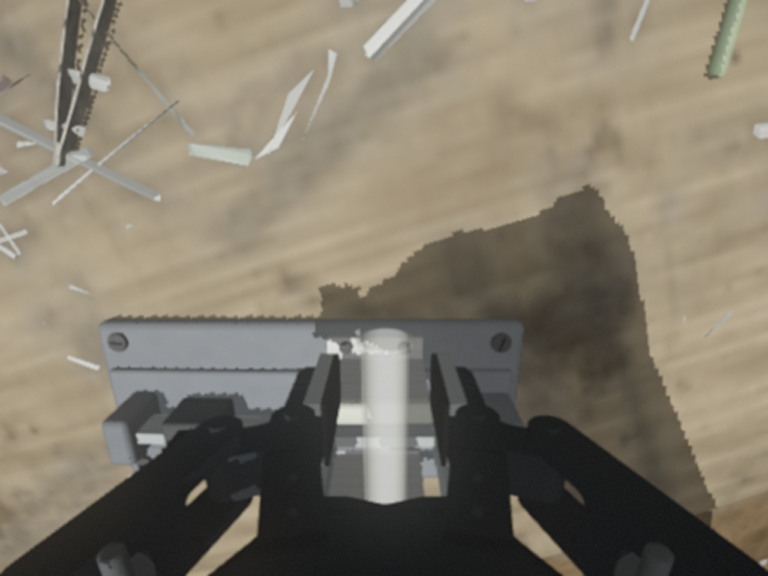

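Emit:
carry_out:
  commands: [0,0,-0.01,0,-0.2,0,0,-0.04,0,-0.2,0,0,-0.08,0,-0.2,0,0,-0.11,0,-0.2,0,0,-0.11,0,-0.2]

```text
clock: 13.45
tcp_pos: [0.5428, -0.0543, 0.1851]
tool_rot: [0.989, -0.15, 0.004, -0.0]
ft_force: [-0.5, 0.2, -0.3]
width: 0.398
```

```bash
python3 - <<'E'
from h import *
go(st(0,.054,.18),YAW)
E
```

```text
shift [-0.0553 -0.0939  0.0048] twist -0.0019 tcp [ 0.5428 -0.0543  0.1851] t 13.45 tilt [ 0.008 -0.    -1.   ]
```

Emit:
carry_out:
  commands: [-0.02,-0.035,0,0,-0.2,-0.04,-0.07,0,0,-0.2,-0.053,-0.092,0,0,-0.2,-0.053,-0.092,0,0,-0.2,-0.053,-0.092,0,0,-0.2,-0.053,-0.092,0,0,-0.2]

```text
clock: 14.05
tcp_pos: [0.517, 0.0481, 0.1798]
tool_rot: [0.989, -0.151, 0.0, 0.0]
ft_force: [-0.6, -0.6, -0.1]
width: 0.4
```

```bash
python3 - <<'E'
from h import *
go(st(0,.054,.18),YAW)
c=arm.calibration("wrist"); print((proj(c,[st(-.009,.048,.084),st(-.009,.06,.084)])*1.5).round())
im=arm.camera("wrist")[:,:,::-1]; cv2.imwrite("pics/w15.png",cv2.resize(im,None,fx=1.5,fy=1.5,interpolation=cv2.INTER_CUBIC))
E
```

```text
shift [-0.0002 -0.0038 -0.0002] twist -0.0032 tcp [0.517  0.0481 0.1798] t 14.05 tilt [-0.    -0.001 -1.   ]
[[388. 311.]
 [368. 311.]]
```

View pics/w15.png

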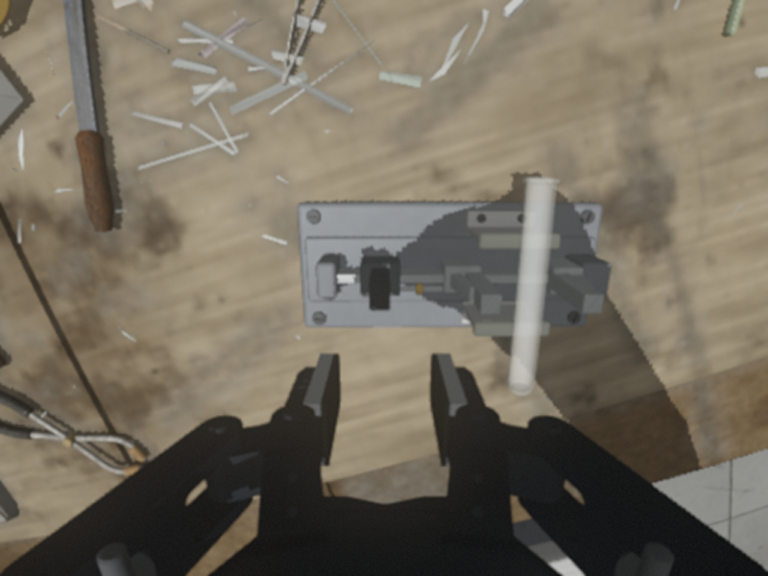

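```bash
python3 - <<'E'
from h import *
c=arm.calibration("wrist")
E=onz(c,np.array([[542.5,181],[521,390]])/1.5,.073)
R=np.array([[np.cos(YAW),np.sin(YAW)],[-np.sin(YAW),np.cos(YAW)]])
l=(E[:,:2]-CTR[:2])@R.T; print(l,l.mean(0), np.arctan2(*(l[0]-l[1])[::-1]))
go(st(0,.0535,.053),YAW)
E
```

```text
[[ 0.0671846  -0.04231185]
 [-0.07048688 -0.04269081]] [-0.00165114 -0.04250133] 0.002752664747890937
shift [-0.0002 -0.0035  0.1267] twist -0.0036 tcp [0.517  0.048  0.1797] t 14.1 tilt [-0.    -0.001 -1.   ]
```

Emit:
carry_out:
  commands: [0,-0.004,0.02,0,-0.2,0,-0.004,0.05,0,-0.2,0,-0.004,0.08,0,-0.2,0,-0.004,0.08,0,-0.2,0,-0.004,0.08,0,-0.2]

```text
clock: 14.6
tcp_pos: [0.5181, 0.0524, 0.1]
tool_rot: [0.989, -0.151, -0.001, 0.0]
ft_force: [-0.3, 0.6, 0.9]
width: 0.406
```

```bash
python3 - <<'E'
from h import *
go(st(0,.0535,.053),YAW)
im=arm.camera("wrist")[:,:,::-1]; cv2.imwrite("pics/w16.png",cv2.resize(im,None,fx=1.5,fy=1.5,interpolation=cv2.INTER_CUBIC))
E
```

```text
shift [0.0001 0.0011 0.047 ] twist -0.003 tcp [0.5181 0.0524 0.1   ] t 14.6 tilt [-0.001 -0.    -1.   ]
```

View pics/w16.png

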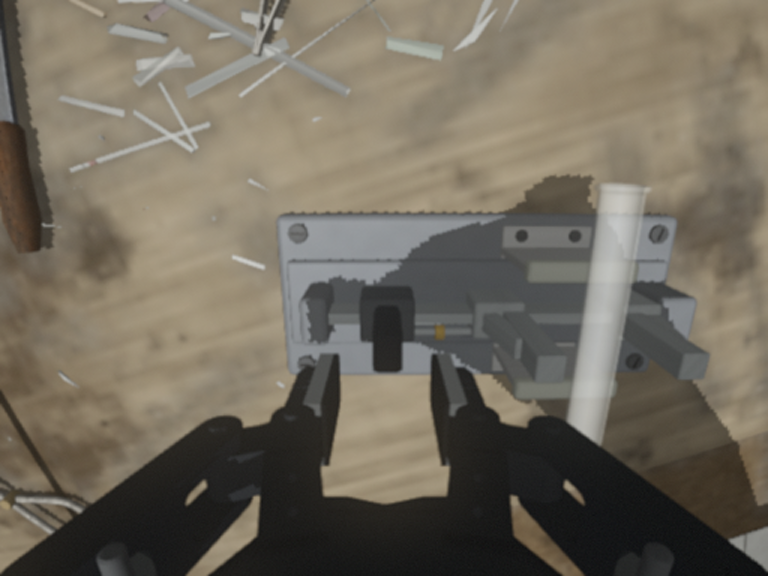

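Emit:
carry_out:
  commands: [0,0.001,0.02,0,-0.2,0,0.001,0.04,0,-0.2,0,0.001,0.047,0,-0.2,0,0.001,0.047,0,-0.2,0,0.001,0.047,0,-0.2]

```text
clock: 15.15
tcp_pos: [0.5186, 0.0523, 0.054]
tool_rot: [0.989, -0.15, 0.001, -0.0]
ft_force: [0.2, -0.6, 0.8]
width: 0.396
```

Emit:
carry_out:
  commands: [0,0,0,0,-0.4,0,0,0,0,-0.7,0,0,0,0,-1,0,0,0,0,-1,0,0,0,0,-1,0,0,0,0,-1]

```text
clock: 15.75
tcp_pos: [0.5183, 0.0522, 0.0538]
tool_rot: [0.989, -0.15, 0.001, -0.0]
ft_force: [-0.1, -0.8, 6.2]
width: 0.128
```

```bash
cat >> h.py <<'E'
def stat():
    R=np.array([[np.cos(YAW),np.sin(YAW)],[-np.sin(YAW),np.cos(YAW)]])
    s=arm.read_state(); p=R@(np.array(s["tcp_pos"])[:2]-CTR[:2]); f=R@np.array(s["ft_force"])[:2]
    print("t",round(s["clock"],2),"stand xy mm",(p*1e3).round(2),"z",round(s["tcp_pos"][2],4),"F stand",f.round(2),"Fz",round(s["ft_force"][2],2),"w",round(s["width"],3),"mom",np.array(s["moment"]).round(2))
E
python3 -c "from h import *; go(st(0,.0535,.053),YAW); stat()"
```

```text
shift [-0.0002  0.001   0.0008] twist -0.0018 tcp [0.5183 0.0522 0.0538] t 15.75 tilt [ 0.001 -0.    -1.   ]
t 15.75 stand xy mm [ 0.17 54.54] z 0.0538 F stand [ 0.13 -0.81] Fz 6.21 w 0.128 mom [-0.06  0.23  0.05]
```

Emit:
carry_out:
  commands: [0,0.003,0,0,-1,0,0.007,0,0,-1,0,0.011,0,0,-1,0,0.015,0,0,-1,0,0.019,0,0,-1,0,0.022,0,0,-1,0,0.024,0,0,-1,0,0.024,0,0,-1,0,0.024,0,0,-1]

```text
clock: 16.65
tcp_pos: [0.5112, 0.0293, 0.0538]
tool_rot: [0.989, -0.15, 0.001, -0.0]
ft_force: [-1.7, -0.3, 7.5]
width: 0.132
```

```bash
python3 - <<'E'
from h import *
stat()
im=arm.camera("wrist")[:,:,::-1]; cv2.imwrite("pics/w17.png",cv2.resize(im,None,fx=1.5,fy=1.5,interpolation=cv2.INTER_CUBIC))
stat()
E
```

```text
t 16.65 stand xy mm [ 0.2  30.57] z 0.0538 F stand [-1.51 -0.75] Fz 7.52 w 0.132 mom [0.05 0.29 0.08]
t 16.7 stand xy mm [ 0.17 30.56] z 0.0537 F stand [-0.96 -0.56] Fz 7.17 w 0.131 mom [0.03 0.26 0.05]
```

View pics/w17.png

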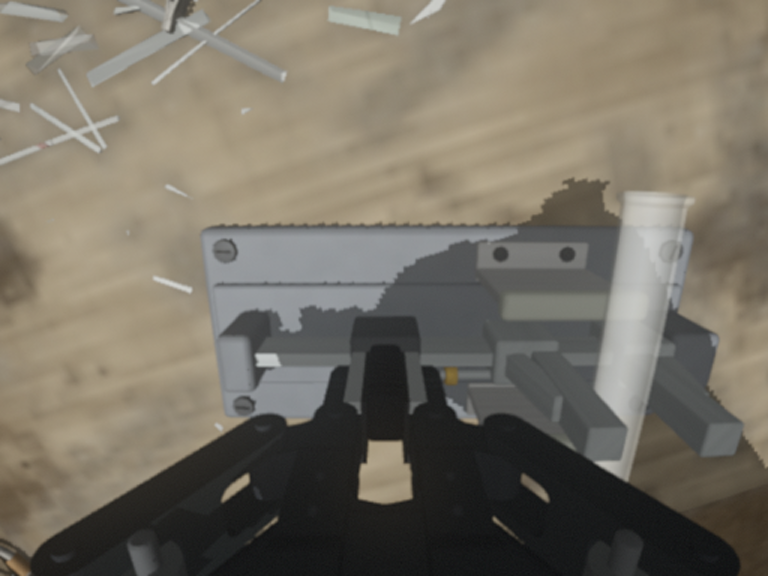

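Emit:
carry_out:
  commands: [0,0.001,0,0,-1,0,0.002,0,0,-1,0,0.003,0,0,-1]

```text
clock: 17.0
tcp_pos: [0.5105, 0.027, 0.0538]
tool_rot: [0.989, -0.15, 0.001, -0.0]
ft_force: [-0.0, 1.4, 6.7]
width: 0.134
```

```bash
python3 -c "from h import *; stat()"
```

```text
t 17.0 stand xy mm [ 0.2  28.15] z 0.0538 F stand [-0.46  1.37] Fz 6.68 w 0.134 mom [ 0.3   0.16 -0.02]
```

Emit:
carry_out:
  commands: [0,0.0005,0,0,-1,0,0.001,0,0,-1]

```text
clock: 17.2
tcp_pos: [0.5102, 0.026, 0.0538]
tool_rot: [0.989, -0.15, 0.001, -0.0]
ft_force: [-0.3, 1.7, 6.7]
width: 0.128
```

```bash
python3 -c "from h import *; stat()"
```

```text
t 17.2 stand xy mm [ 0.16 27.11] z 0.0538 F stand [-0.76  1.56] Fz 6.73 w 0.128 mom [0.29 0.2  0.01]
```

Emit:
carry_out:
  commands: [0,0.0005,0,0,-1,0,0.001,0,0,-1]

```text
clock: 17.4
tcp_pos: [0.5099, 0.0251, 0.0538]
tool_rot: [0.989, -0.15, 0.001, -0.0]
ft_force: [0.3, 2.6, 6.4]
width: 0.128
```

```bash
python3 - <<'E'
from h import *
stat()
im=arm.camera("wrist")[:,:,::-1]; cv2.imwrite("pics/w18.png",cv2.resize(im[200:330,340:512],None,fx=4.5,fy=4.5,interpolation=cv2.INTER_CUBIC))
stat()
E
```

```text
t 17.4 stand xy mm [ 0.2  26.15] z 0.0538 F stand [-0.5   2.55] Fz 6.41 w 0.128 mom [0.26 0.18 0.01]
t 17.45 stand xy mm [ 0.17 26.02] z 0.0538 F stand [-1.35  1.26] Fz 6.83 w 0.128 mom [0.31 0.17 0.  ]
```

View pics/w18.png

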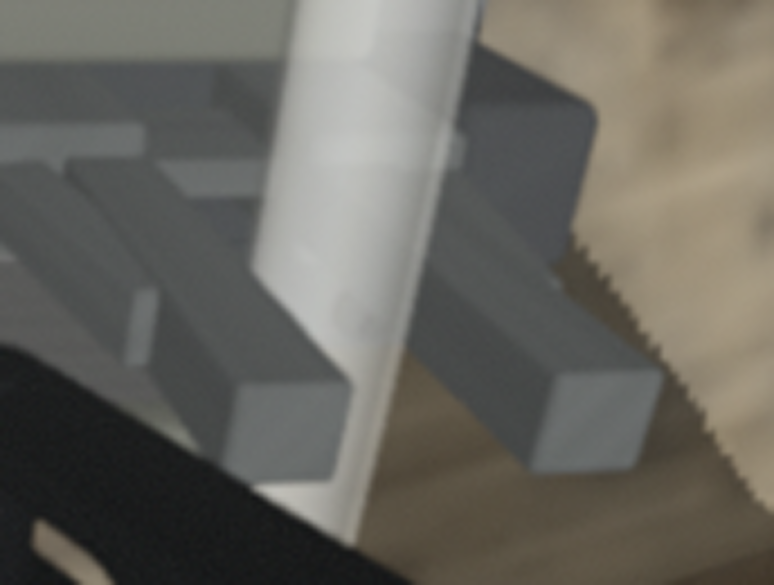

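Emit:
carry_out:
  commands: [0,0.0005,0,0,-1,0,0.001,0,0,-1]

```text
clock: 17.65
tcp_pos: [0.5096, 0.0241, 0.0538]
tool_rot: [0.989, -0.15, 0.001, -0.0]
ft_force: [-0.5, 1.6, 6.7]
width: 0.129
```

```bash
python3 -c "from h import *; stat()"
```

```text
t 17.65 stand xy mm [ 0.2  25.12] z 0.0538 F stand [-0.98  1.32] Fz 6.73 w 0.129 mom [0.31 0.22 0.04]
```

Emit:
carry_out:
  commands: [0,0.0004,0,0,-1]

```text
clock: 17.75
tcp_pos: [0.5095, 0.0238, 0.0538]
tool_rot: [0.989, -0.15, 0.001, -0.0]
ft_force: [-0.9, 1.9, 6.0]
width: 0.125
```

```bash
python3 -c "from h import *; stat()"
```

```text
t 17.75 stand xy mm [ 0.21 24.74] z 0.0538 F stand [-1.39  1.55] Fz 6.0 w 0.125 mom [0.3  0.19 0.01]
```

Emit:
carry_out:
  commands: [0,0.0003,0,0,-1]

```text
clock: 17.85
tcp_pos: [0.5094, 0.0236, 0.0538]
tool_rot: [0.989, -0.15, 0.001, -0.001]
ft_force: [0.3, 2.9, 7.0]
width: 0.126
```

```bash
python3 -c "from h import *; stat()"
```

```text
t 17.85 stand xy mm [ 0.16 24.55] z 0.0538 F stand [-0.54  2.83] Fz 7.02 w 0.126 mom [0.43 0.16 0.01]
```

```bash
python3 - <<'E'
from h import *
im=arm.camera("wrist")[:,:,::-1]; cv2.imwrite("pics/w19.png",cv2.resize(im[200:330,340:512],None,fx=4.5,fy=4.5,interpolation=cv2.INTER_CUBIC))
stat()
E
```

```text
t 17.9 stand xy mm [ 0.18 24.54] z 0.0538 F stand [-1.26  1.25] Fz 6.71 w 0.131 mom [ 0.36  0.1  -0.02]
```

View pics/w19.png

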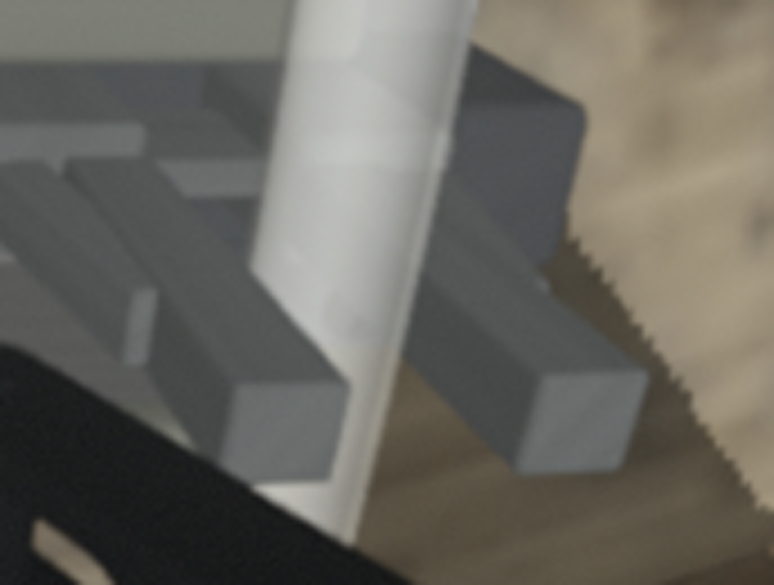

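Emit:
carry_out:
  commands: [0,0.0003,0,0,-1,0,0.0006,0,0,-1]

```text
clock: 18.1
tcp_pos: [0.5094, 0.0234, 0.0538]
tool_rot: [0.989, -0.15, 0.001, -0.001]
ft_force: [0.3, 4.0, 5.7]
width: 0.128
```

```bash
python3 -c "from h import *; stat()"
```

```text
t 18.1 stand xy mm [ 0.17 24.35] z 0.0538 F stand [-0.92  3.92] Fz 5.66 w 0.128 mom [0.62 0.09 0.01]
```

Emit:
carry_out:
  commands: [0,0.0003,0,0,-1]

```text
clock: 18.2
tcp_pos: [0.5094, 0.0233, 0.0538]
tool_rot: [0.989, -0.15, 0.001, -0.001]
ft_force: [-0.4, 4.7, 4.7]
width: 0.13
```

```bash
python3 -c "from h import *; stat()"
```

```text
t 18.2 stand xy mm [ 0.2  24.28] z 0.0538 F stand [-1.78  4.39] Fz 4.72 w 0.13 mom [ 0.7   0.08 -0.04]
```

Emit:
carry_out:
  commands: [0,0.0003,0,0,-1]

```text
clock: 18.3
tcp_pos: [0.5093, 0.0232, 0.0538]
tool_rot: [0.989, -0.15, 0.001, -0.001]
ft_force: [0.2, 4.3, 5.5]
width: 0.131
```

```bash
python3 -c "from h import *; stat()"
```

```text
t 18.3 stand xy mm [ 0.19 24.14] z 0.0538 F stand [-1.04  4.16] Fz 5.48 w 0.131 mom [ 0.77  0.01 -0.01]
```

Emit:
carry_out:
  commands: [0,-0.0002,0,0,-1]

```text
clock: 18.4
tcp_pos: [0.5093, 0.0232, 0.0538]
tool_rot: [0.989, -0.15, 0.001, -0.001]
ft_force: [-0.0, 4.1, 5.5]
width: 0.133
```

```bash
python3 - <<'E'
from h import *
stat()
im=arm.camera("wrist")[:,:,::-1]; cv2.imwrite("pics/w20.png",cv2.resize(im[200:330,340:512],None,fx=4.5,fy=4.5,interpolation=cv2.INTER_CUBIC))
im=arm.camera("scene")[:,:,::-1]; cv2.imwrite("pics/s20.png",cv2.resize(im[150:280,150:280],None,fx=4.6,fy=4.6,interpolation=cv2.INTER_CUBIC))
stat()
E
```

```text
t 18.4 stand xy mm [ 0.19 24.15] z 0.0538 F stand [-1.24  3.87] Fz 5.53 w 0.133 mom [ 0.55  0.09 -0.02]
t 18.5 stand xy mm [ 0.19 24.18] z 0.0538 F stand [-1.46  4.17] Fz 6.01 w 0.127 mom [ 0.64  0.11 -0.05]
```

View pics/w20.png

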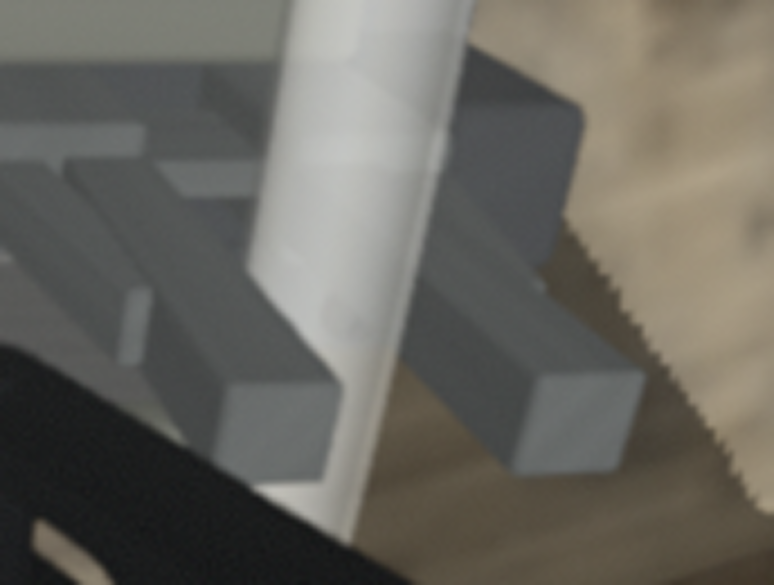

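View pics/s20.png

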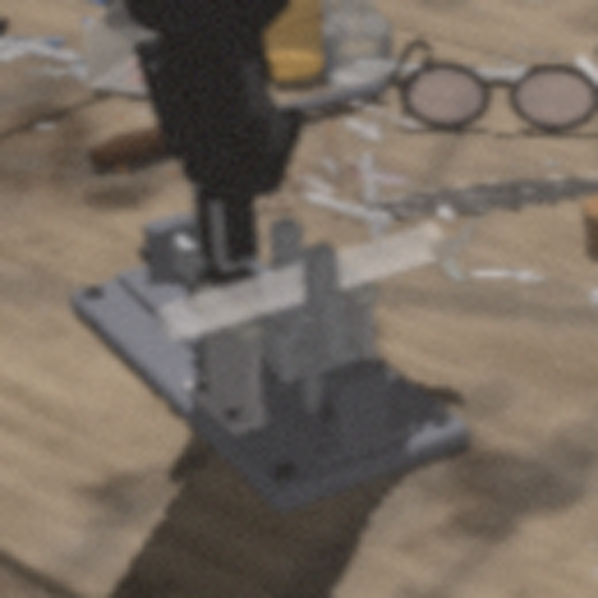

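Emit:
carry_out:
  commands: [0,0,0,0,-0.7,0,0,0,0,-0.6,0,0,0,0,-0.4,0,0,0,0,-0.2,0,0,0,0,-0.2]

```text
clock: 19.0
tcp_pos: [0.508, 0.0216, 0.0526]
tool_rot: [0.989, -0.15, -0.0, 0.0]
ft_force: [-0.8, -0.2, -1.4]
width: 0.397
```

```bash
python3 - <<'E'
from h import *
stat()
im=arm.camera("wrist")[:,:,::-1]; cv2.imwrite("pics/w21.png",cv2.resize(im,None,fx=1.5,fy=1.5,interpolation=cv2.INTER_CUBIC)); cv2.imwrite("pics/w21c.png",cv2.resize(im[200:330,340:512],None,fx=4.5,fy=4.5,interpolation=cv2.INTER_CUBIC))
E
```

```text
t 19.0 stand xy mm [-0.59 22.26] z 0.0526 F stand [-0.71 -0.43] Fz -1.39 w 0.397 mom [-0.03 -0.01  0.  ]
```

View pics/w21.png

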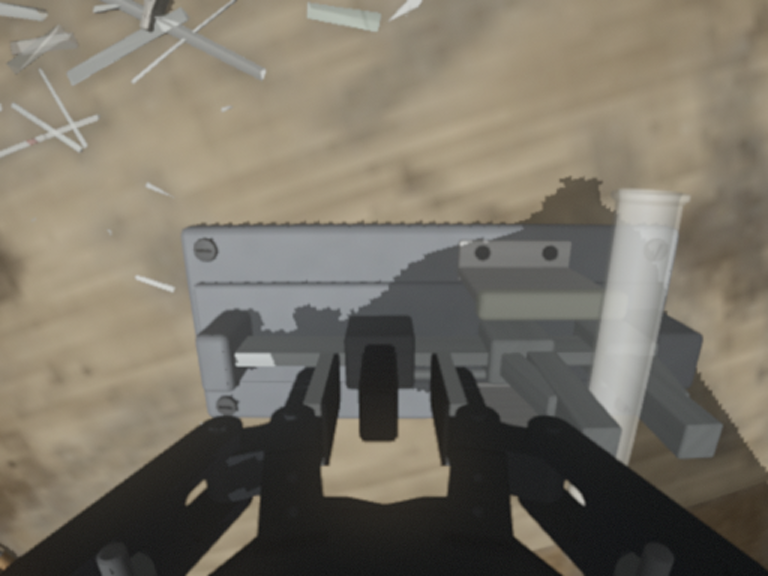

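View pics/w21c.png

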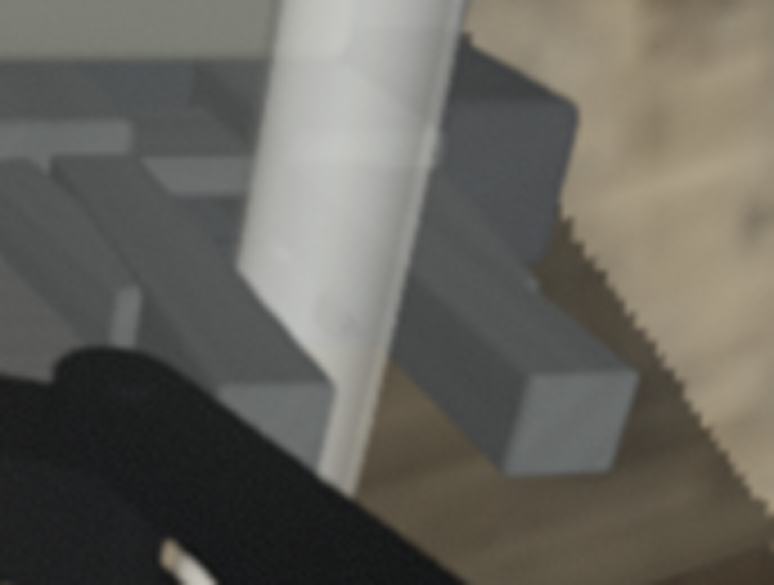

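Emit:
carry_out:
  commands: [0,-0.002,0,0,-0.2,0,-0.002,-0.01,0,-0.2,0,-0.002,-0.04,0,-0.2,0,-0.002,-0.08,0,-0.2,0,-0.002,-0.13,0,-0.2,0,-0.002,-0.17,0,-0.2,0,-0.002,-0.17,0,-0.2]

```text
clock: 19.75
tcp_pos: [0.5119, 0.0245, 0.2294]
tool_rot: [0.989, -0.15, 0.005, -0.001]
ft_force: [0.8, 0.3, 0.1]
width: 0.399
```

```bash
python3 - <<'E'
from h import *
stat()
im=arm.camera("wrist")[:,:,::-1]; cv2.imwrite("pics/w22.png",cv2.resize(im[100:240,160:400],None,fx=3.3,fy=3.3,interpolation=cv2.INTER_CUBIC))
c=arm.calibration("wrist")
un=lambda p:(np.array(p,float)+.5)/3.3-.5+np.array([160,100])
np.save("c22.npy",np.array([c],dtype=object),allow_pickle=True)
E
```

```text
t 19.75 stand xy mm [ 2.32 26.13] z 0.2294 F stand [0.68 0.56] Fz 0.13 w 0.399 mom [-0.04  0.01 -0.  ]
```

View pics/w22.png

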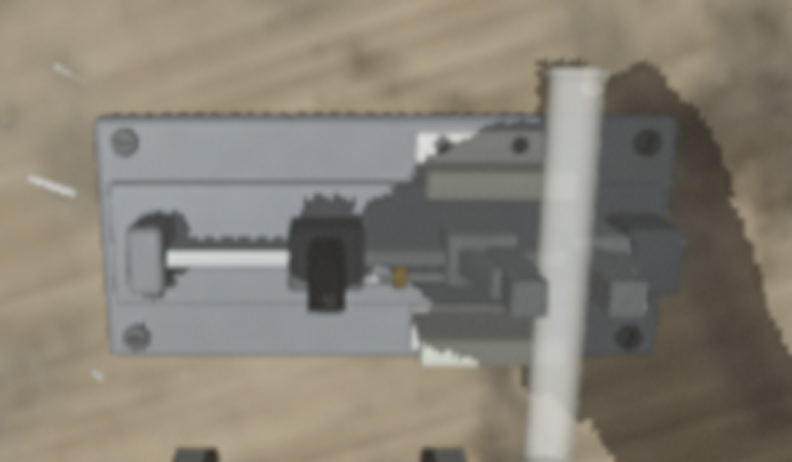

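```bash
python3 - <<'E'
from h import *
c=np.load("c22.npy",allow_pickle=True)[0]
un=lambda p:(np.array(p,float)+.5)/3.3-.5+np.array([160,100])
R=np.array([[np.cos(YAW),np.sin(YAW)],[-np.sin(YAW),np.cos(YAW)]])
def l(p,z): return ((onz(c,un(p),z)[:,:2]-CTR[:2])@R.T*1e3).round(1)
print("tube axis",l([[578,70],[549,455]],.073)); 
print("jaw top near corners",l([[512,316],[547,316],[612,316],[647,316]],.098))
print("thumb",l([[308,311],[344,311]],.084))
print("tube edges",l([[541,280],[592,280]],.073))
im=arm.camera("wrist")[:,:,::-1]; cv2.imwrite("pics/w23.png",cv2.resize(im[160:230,280:380],None,fx=7.5,fy=7.5,interpolation=cv2.INTER_CUBIC))
E
```

```text
tube axis [[ 66.9 -55.5]
 [-65.5 -55.8]]
jaw top near corners [[ -6.2 -33.8]
 [ -6.2 -44.7]
 [ -6.2 -65.1]
 [ -6.2 -76.1]]
thumb [[-8.8 29.4]
 [-8.8 17.7]]
tube edges [[ -1.3 -48.3]
 [ -1.3 -65.5]]
```

View pics/w23.png

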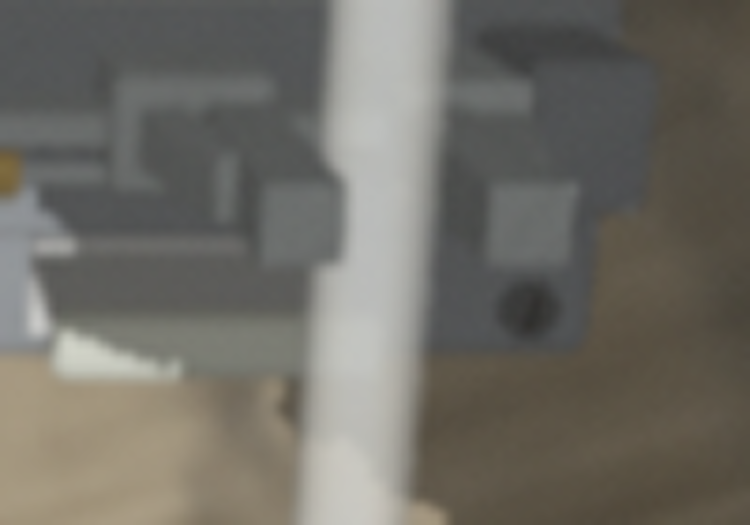

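```bash
python3 - <<'E'
from h import *
im=arm.camera("scene")[:,:,::-1]; cv2.imwrite("pics/s24.png",cv2.resize(im,None,fx=1.5,fy=1.5)); stat()
E
```

```text
t 19.9 stand xy mm [-0.76 24.54] z 0.2229 F stand [ 0.03 -0.66] Fz -1.57 w 0.398 mom [-0.01  0.   -0.04]
```

View pics/s24.png

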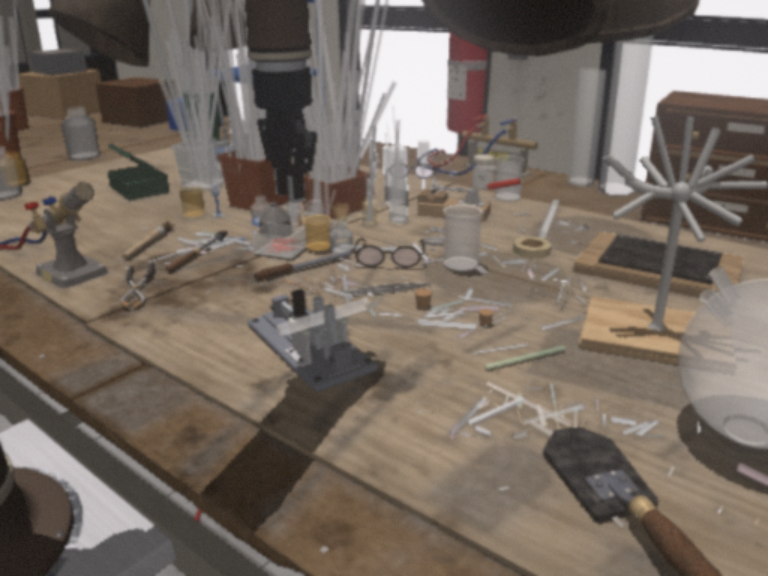

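The tube lies clamped across the rests at about (325,315). The corks, tweezers and green rod look where they were, and the arm is clear at z ≈ 0.22 m.

```bash
python3 -c "
from station import arm; print(arm.sign_off())"
```

```text
the job is handed in; nothing more can be done
None
```

The job is handed in at about 20 s on the robot's clock, and the caliper stands closed on the tube. I opened it to about 48 mm by the thumb block, laid the tube across both rests and let go. Then I pinched the thumb block, closed the jaw in sub-millimetre steps, released it and lifted clear.

Last checks:
- **Closing force:** the jaw took about 1.4–1.6 N to slide freely, and about 4.2 N at the end. That leaves roughly 2.5 N on the glass.
- **Jaw tilt:** about 0.013 rad from the pictures, which also puts the force near 2.5 N. The gap between the jaw tops did not change when I let go, but I did not measure the contact force after release.
- **Tube position:** lying on the rests against the fixed jaw, square to the jaws to within about 0.003 rad, its middle about 1 mm from the measuring plane.
- **Bystanders:** the corks, tweezers and green rod look unmoved in the last picture; I did not measure them.

The diameter readings did not quite agree. The thumb block's position gave about 18.5 mm, the jaw tops about 19–20 mm, and the tube's outline 17–18.5 mm. I put this down to picture-edge and calibration error and take the tube to be about 18.5 mm.

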